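# Clamp a specimen cup with the carriage feed knob

## Robot

A 6-joint arm with a two-finger parallel gripper is mounted at the origin on a cart in front of the work surface, level with it; the furniture and walls round the work are solid. World frame = base frame: x ahead of the robot, y to its left, z up, the work surface at z = 0. Lengths are in m, angles in rad, forces in N, time in s.
With the tool pointing down it reaches from about 0.425 to 0.95 m from the base axis. Payload 3.5 kg.
Tool frame: the origin (TCP) lies on the centre line of the jaws, within the pads' length; the fingertips stand 17 mm ahead of it and the grasp point (between the pads) lies 2 mm behind it; z points along the fingers, y is the line along which they close (so a half turn about z gives the same grasp; the last joint's range is limited). The gripper opens to 85 mm and grips with 20 to 120 N. Pads are 22 mm wide; open, the fingers measure 114 mm over their backs; the gripper's body (76 mm by 85 mm) begins 54 mm behind the grasp point. The pads swing forward as they close: fully open they stand 13 mm farther back than shut.
Start: joints at [1.147, 0.286, 1.577, -0, 1.279, -0.15], TCP at [0.182, 0.65, 0.248] pointing down, gripper open.
Joint ranges: [-2.77, 2.77], [-0.9, 2.22], [0.21, 2.48], [-1.53, 4.67], [0.24, 2.81], [-2.84, 2.84]. Speed limits (rad/s): [2.79, 2.79, 3.14, 3.14, 3.14, 3.14].

## Interface

Orientations are given as a unit quaternion [x, y, z, w].
In Python, from plant import ctrl gives the robot as it stands. The module is installed in compiled form; this text tells all that it offers.
- The arm moves only by the tool drive_tool, never from a script. Its argument "moves" is a list of rows, each a list of 3 entries, a list of its own where there are three numbers: the turn, a rotation vector about the tool's x, y, z in rad, then the shift along the tool's x, y, z in m, then the finger opening in m, from 0 to 0.0854. A call has 1 to 5 rows; each row shifts and turns the commanded pose from where the row before left it, along the tool's axes as they then stand; what a row does not reach is not made up. A row lasts 1/8 s, in which the tool goes at most 62.5 mm and 10.7 degrees, less where a joint would pass 70% of its speed; a pose out of reach is approached as far as the arm can. A call with a gripper value outside its range is refused whole. The fingers move at their own pace and stop on an object; "grip_force" is the grip in N (left out, the last holds). Time passes only in rows, so rows that do not move let the fingers close. It gives the time, the measured TCP pose, the force, the opening and the grip force at its end, in the units of the state.
- ctrl.get_state(): the state, without advancing time (a new reading comes with each control period).
- ctrl.read_camera(name): name is "scene" or "top" or "wrist"; returns a dict with "image" (480x640x3 uint8, red, green, blue), "fx", "fy", "cx", "cy" (pixels), "R" (3x3) and "t" (3): a world point X has camera coordinates R X + t. Camera axes: x right, y down, z forward; pixel columns grow to the right and rows downward; lengths in m; the calibration is good to about 2 mm. A picture is of the moment at which its call begins. There is no depth.
- ctrl.sign_off(): hands the job in; it is judged then, once.
The state is a dict: "time": time; "qpos": joint angles; "dq": joint speeds; "joint_efforts": joint torques, N m; "eef_pos": TCP position; "tcp_rot": TCP orientation; "contact_force": force on the tool from outside, world axes, zero at the start; "wrist_torque": the same for the moment, N m; "opening": opening from 0.0 (shut) to 1.0 (fully open); "finger_force": force on a finger pad.
Only numpy, scipy, OpenCV 4.12 (cv2) and the standard library are available. Lean on these libraries where they do the work, as an engineer would, in place of code of your own. Each camera call takes 0.05 s, during which the arm holds its last target. There are 200 camera calls.

## Task

Stand the specimen cup upright on the plate of the bench clamp, between the V-shaped jaw and the rubber jaw, and let go of it. Then wind the carriage up with its knob until the floating V has no play left and the cup is held snugly between the jaws, with about 9 N, so that its lid could later be unscrewed with one hand; the cup is thin, so do not crush it. Leave everything else on the bench where it is.

Things in the scene. Friction and masses are not known exactly. Their poses are not given: they have to be found in the camera images.
- clamp_base: the bench clamp: a fixed aluminium plate 200 x 94 x 10 mm with two low steel ways (to 18 mm height, at y = +-37 mm, the floor between them is flat) along its long side. Origin at the centre of its underside, z up. Its x axis runs along the ways, from the carriage end (-x) to the V-jaw end (+x); the carriage moves along +x.
- v_jaw: V jaw at the +x end of the plate, 54 mm wide, top 44 mm above the bench (axes as clamp_base). Origin on the plate's top (z 10 mm) at the axis of a cup home in the V; 120 degree V open to -x, apex 27 mm past the origin on +x, wing tips at x 15, y +-21 mm. It floats: about 2 N pushes it back along +x by 1 to 5 mm (differs, cannot be seen) until it bears on its hard stop; only then can force build up.
- jaw_pad: rubber-sprung pad on the front of the grey carriage, moving with it: upright face 38 mm wide, 18 to 44 mm above the bench, facing +x of clamp_base. Origin at bench height under the middle of the 6 mm thick pad (face 3 mm further on +x). It presses the cup's tapering wall near 44 mm above the bench (cup radius there 23.7 mm).
- carriage (a joint): travel of the carriage along +x of clamp_base, m, 0 (start, fully back) to 0.050. Geared to the knob: 10.0 mm per rad of knob turn (travel = 0.010 x knob). It does not move unless driven and stays where it is left, even under up to 14 N of clamping force.
- knob (a joint): turn of the knob, rad, 0 at the start; grows as it is turned CLOCKWISE seen from above, which drives the jaw towards the V (limits 0 to 5). Turning it freely takes about 0.14 Nm (dry friction, either way); each newton of clamping force adds 0.010 Nm. With the V on its stop the force grows about 60 N per rad. It keeps its angle when let go.
- knob_grip (a point): point on the vertical axis of the knob at the height to grip (94 mm above the bench), on the carriage: it travels with it. The knob is an upright black bar handle 46 mm long (its x axis), 14 mm thick (its y axis), 26 mm tall (80 to 106 mm above the bench), on a 13 mm stem that rises from the carriage (54 mm above the bench). z up. At knob = 0 the bar lies along clamp_base's x axis.
- cup: specimen cup with closed white screw lid, on the bench to the robot's right, in front of a 0.25 m tall centrifuge dome whose foot begins about 60 mm behind it: 59 mm tall, 50 g, thin tapering body (48 mm wide under the lid), lid 55 mm across from 46 to 59 mm above its foot. Origin at the centre of its underside, z up. The jaws must not squeeze it with more than 22 N.
- tissue_roll: bystander: tissue roll, 104 mm wide, 100 mm tall; origin at the centre of its underside
- timer: bystander: small white timer lying flat, 64 x 66 x 18 mm; origin at the centre of its underside
- stain_bottle: bystander: bottle 40 mm wide, 102 mm tall; origin at the centre of its underside
- oil_drop: bystander: small dropper bottle 26 mm wide, 72 mm tall; origin at the centre of its underside
Mind the look-alikes: they are no part of the job. Leave any pink look-alike of the cup alone.

How it is judged:
On the way, in this order (a step that is already met when the one before it is completed fails the run):
1. the cup stands upright on the clamp's plate between the jaws, let go, with the rubber jaw not yet on it (z of cup in the frame of clamp_base between 0.007 and 0.014 m and horizontal distance between cup and v_jaw below 0.025 m and angle between cup's own z axis and vertical below 0.1 rad and contact force between the fingers and cup below 0.1 N and contact force between jaw_pad and cup below 3 N), for 0.2 s.
2. the knob has been turned until the rubber jaw presses the cup (value of joint knob above 1 rad and contact force between jaw_pad and cup above 4 N), for 0.2 s.
At the end, for the whole second after the job is handed in: the cup stands upright (within 6 degrees) on the plate, home in the V (within 5 mm), held between the rubber jaw and the V jaw with 5 to 14 N, at rest (contact force between jaw_pad and cup between 5 and 14 N and contact force between v_jaw and cup above 4 N and horizontal distance between cup and v_jaw below 0.005 m and z of cup in the frame of clamp_base between 0.007 and 0.014 m and angle between cup's own z axis and vertical below 0.1 rad and linear speed of cup below 0.02 m/s); the robot touches nothing.
It fails at once if the cup is crushed: more than 22 N between the rubber jaw and the cup (contact force between jaw_pad and cup above 22 N).
It fails at once if the cup is tipped over (angle between cup's own z axis and vertical above 0.6 rad).
It fails at once if a bystander is shifted by more than 30 mm (distance of any of tissue_roll, timer, stain_bottle, oil_drop from where it was at the start of the episode above 0.03 m).
It also fails if it takes over 72 s, if anything falls off the work surface, if the arm or the gripper's body presses on something with over 40 N, if the wrist force passes 120 N, or if a joint passes its speed limit or range.

## Working session

There is one attempt and no reset: what is moved stays moved. The work goes in short steps, Python scripts to look and compute and a tool call to move; the robot and the scene stay as the last step left them, time stands still between calls to the robot, and variables do not carry over. Pictures are saved under pics/ and viewed, at most 10 in all, crops included, and the job is handed in when it is done.

Besides the shell and the picture viewer there is one more tool, called after "Call:" as name(argument=value, ...) on one line, values as JSON. drive_tool: Moves the arm, as the interface text tells. Its arguments: {"type":"object","properties":{"moves":{"type":"array","items":{"type":"array"}},"grip_force":{"type":"number"}},"required":["moves"]}

```bash
mkdir -p pics; cat > h.py <<'E'
import numpy as np, cv2
from plant import ctrl
from scipy.spatial.transform import Rotation as Rn
def cam(n,save=None):
    c=ctrl.read_camera(n)
    c['R']=np.array(c['R']);c['t']=np.array(c['t'])
    if save: cv2.imwrite('pics/'+save,c['image'][:,:,::-1])
    return c
def onplane(c,u,v,z):
    d=c['R'].T@np.array([(u-c['cx'])/c['fx'],(v-c['cy'])/c['fy'],1.]);o=-c['R'].T@c['t']
    return o+d*(z-o[2])/d[2]
def proj(c,X):
    p=c['R']@np.array(X)+c['t'];return c['fx']*p[0]/p[2]+c['cx'],c['fy']*p[1]/p[2]+c['cy']
E
python3 - <<'E'
from h import *
s=ctrl.get_state();print(s)
for n in('scene','top'):
    c=cam(n,n+'0.png');print(n,-c['R'].T@c['t'],c['R'][2])
E
```

```text
{'time': 0.0, 'qpos': array([ 1.14700655e+00,  2.87189858e-01,  1.57819730e+00, -5.94961856e-05,
        1.27858728e+00, -1.50018641e-01]), 'dq': array([ 0.00052951, -0.00111877, -0.0009459 ,  0.00031863,  0.00050791,
       -0.00053935]), 'joint_efforts': array([-1.55179499e-03, -4.05986345e+01, -2.92620957e+01, -2.24991727e-04,
        5.82886802e-03,  9.34368614e-06]), 'eef_pos': array([0.18223243, 0.64928682, 0.24692   ]), 'tcp_rot': array([ 1.36449865e-01,  9.90646261e-01, -1.15027358e-03, -3.09691347e-04]), 'contact_force': array([ 0.09522111,  0.88597505, -0.35512577]), 'wrist_torque': array([ 0.00740801,  0.04083178, -0.01220392]), 'finger_force': 0.0, 'opening': 1.0019885121215266}
scene [-0.15314283 -0.83554489  1.01897618] [ 0.42684458  0.65138429 -0.62729754]
top [0.26566019 0.12631508 1.29397976] [ 0.19505657  0.02466491 -0.98048181]
```

View pics/scene0.png

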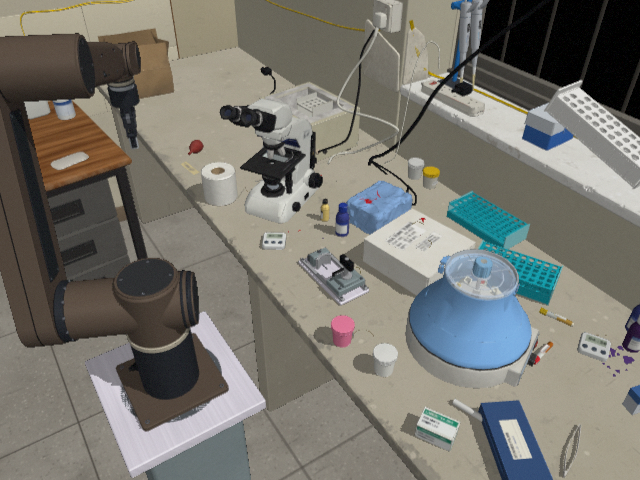

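View pics/top0.png

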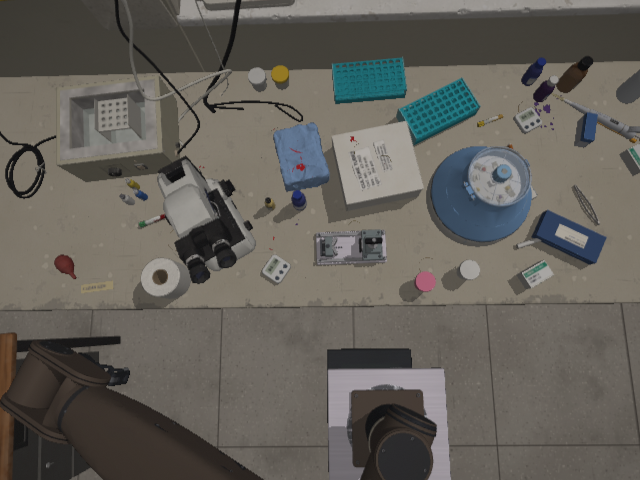

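Candidates for the cup: the white-lidded cup in front of the dome (top 468,270; scene 385,360), the pink look-alike (top 425,281; scene 343,331), and a white jar at the back (top 257,77; scene 416,168). By the description I choose the white one at top (468,270). Next is a close crop and a measurement.

```bash
python3 - <<'E'
from h import *
c=cam('top');im=c['image'][:,:,::-1]
a=cv2.resize(im[205:305,300:500],None,fx=4,fy=4,interpolation=cv2.INTER_CUBIC)
cv2.imwrite('pics/crop1.png',a)
s=cam('scene')
def rays(c,u,v):
    d=c['R'].T@np.array([(u-c['cx'])/c['fx'],(v-c['cy'])/c['fy'],1.]);return -c['R'].T@c['t'],d/np.linalg.norm(d)
# white blob in top near cup
hsv=cv2.cvtColor(c['image'],cv2.COLOR_RGB2HSV)
m=((hsv[...,1]<40)&(hsv[...,2]>185)).astype(np.uint8);w=np.zeros_like(m);w[250:290,448:490]=m[250:290,448:490]
n,l,st,ce=cv2.connectedComponentsWithStats(w);print(st[1:],ce[1:])
i=1+np.argmax(st[1:,4]);x,y,ww,hh,_=st[i];print('lid',onplane(c,*ce[i],.059), 'px/m', c['fx']/1.24,(ww,hh))
for n,(u,v,z) in dict(pink=(425,281,.059),clampL=(350,247,.01),A=(316,234,.01),B=(385,231,.01),C=(386,263,.01),D=(317,265,.01),knob=(372,240,.1),roll=(160,278,.1),timer=(276,268,.018),bottle=(299,200,.1),drop=(269,203,.07)).items(): print(n,onplane(c,u,v,z).round(3))
E
```

```text
[] []Traceback (most recent call last):
  File "<stdin>", line 12, in <module>
    return _wrapfunc(a, 'argmax', axis=axis, out=out, **kwds)
    return bound(*args, **kwds)
ValueError: attempt to get argmax of an empty sequence
```

View pics/crop1.png

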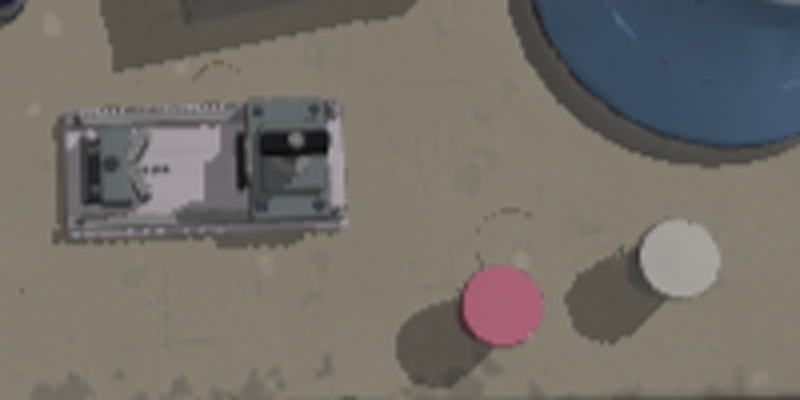

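The crop shows the white lid at (470,269.5) full-frame and the pink one to its left. The clamp's plate corners are at crop (68,113), (343,100), (347,228) and (72,240). The V is at the left (+y), and the carriage with its black bar is at the right.

```bash
cat > m.py <<'E'
from h import *
c=cam('top');hsv=cv2.cvtColor(c['image'],cv2.COLOR_RGB2HSV)
m=((hsv[...,1]<25)&(hsv[...,2]>140)).astype(np.uint8);w=np.zeros_like(m);w[250:290,450:490]=m[250:290,450:490]
n,l,st,ce=cv2.connectedComponentsWithStats(w);i=1+np.argmax(st[1:,4]);print(st[i])
print('lid mask',onplane(c,*ce[i],.059).round(4),'eye',onplane(c,470,269.5,.059).round(4))
P=[onplane(c,300+u/4-.4,205+v/4-.4,.01)[:2] for u,v in((68,113),(343,100),(347,228),(72,240))]
P=np.array(P);print(P.round(4),np.linalg.norm(P-np.roll(P,-1,0),axis=1).round(3))
d=(P[0]-P[1])+(P[3]-P[2]);th=np.arctan2(d[1],d[0]);o=P.mean(0);print('clamp',o.round(4),np.degrees(th))
ex=d/np.linalg.norm(d)
k=onplane(c,300+294/4-.4,205+142/4-.4,.106);print('knob',k.round(4))
for n,(u,v,z) in dict(pink=(425,281,.059),roll=(160,278,.1),timer=(276,268,.018),bottle=(299,200,.1)).items(): print(n,onplane(c,u,v,z).round(3))
E
python3 m.py
```

```text
[460 260  20  19 299]
lid mask [ 0.4132 -0.2313  0.059 ] eye [ 0.4119 -0.2322  0.059 ]
[[ 0.5302  0.1845]
 [ 0.5364 -0.0134]
 [ 0.4436 -0.0129]
 [ 0.4379  0.1823]] [0.198 0.093 0.195 0.092]
clamp [0.487  0.0851] 91.72697229653248
knob [0.4883 0.0304 0.106 ]
pink [ 0.382 -0.11   0.059]
roll [0.396 0.597 0.1  ]
timer [0.429 0.3   0.018]
bottle [0.604 0.228 0.1  ]
```

```bash
cat >> h.py <<'E'
def tri(c1,p1,c2,p2):
    A=[];b=[]
    for c,(u,v) in((c1,p1),(c2,p2)):
        P=np.c_[c['R'],c['t']]
        for k,x in((0,(u-c['cx'])/c['fx']),(1,(v-c['cy'])/c['fy'])):
            r=x*P[2]-P[k];A.append(r[:3]);b.append(-r[3])
    return np.linalg.lstsq(np.array(A),np.array(b),rcond=None)[0]
def plan(target,yaw,n,op=None):
    """yaw = world angle of tool y (deg, mod 180); prints rows: turn z, shift tool axes"""
    s=ctrl.get_state();p=np.array(s['eef_pos']);R=Rn.from_quat(s['tcp_rot']).as_matrix()
    a=np.arctan2(R[1,1],R[0,1]);dy=(np.radians(yaw)-a+np.pi/2)%np.pi-np.pi/2
    print('pos',p.round(4),'yaw',np.degrees(a).round(2),'tilt',R[:2,2].round(4),'q6',s['qpos'][5].round(2),'F',np.round(s['contact_force'],2),'T',np.round(s['wrist_torque'],3),'op',round(s['opening']*.0854,4),'t',s['time'])
    d=(np.array(target)-p)/n
    for i in range(n):
        ai=a+dy*i/n;y=np.array([np.cos(ai),np.sin(ai)]);x=np.array([-y[1],y[0]])
        # tool x with z down: x = y cross z
        x=np.cross([y[0],y[1],0],[0,0,-1])[:2]
        print([0,0,round(-dy/n,4)],[round(float(d[:2]@x),4),round(float(d[:2]@y),4),round(float(-d[2]),4)])
E
python3 - <<'E'
from h import *
c=cam('top');s=cam('scene')
print('eyepiece',tri(c,(196,270),s,(228,112)).round(3),'dome',tri(c,(502,172),s,(482,262)).round(3))
plan([.33,.45,.36],90,5)
E
```

```text
eyepiece [0.38  0.417 0.372] dome [ 0.622 -0.27   0.248]
pos [0.1824 0.6497 0.248 ] yaw 74.31 tilt [-0.0002 -0.0005] q6 -0.15 F [-0.16  0.37  0.28] T [ 0.019 -0.036 -0.   ] op 0.0852 t 0.35
[0, 0, np.float64(-0.0548)] [-0.0392, -0.0305, -0.0224]
[0, 0, np.float64(-0.0548)] [-0.0375, -0.0326, -0.0224]
[0, 0, np.float64(-0.0548)] [-0.0356, -0.0346, -0.0224]
[0, 0, np.float64(-0.0548)] [-0.0337, -0.0365, -0.0224]
[0, 0, np.float64(-0.0548)] [-0.0317, -0.0383, -0.0224]
```

Call:
drive_tool(moves=[[[0,0,0],[0.008,-0.055,0],0.085],[[0,0,0],[0.008,-0.055,0],0.085],[[0,0,0],[0.008,-0.055,0],0.085],[[0,0,0],[0.008,-0.055,0],0.085],[[0,0,0.13],[-0.057,-0.012,0],0.085]])

```text
time: 0.98
eef_pos: [0.1403, 0.4179, 0.2478]
tcp_rot: [0.199, 0.98, 0.0, -0.0]
contact_force: [1.4, 0.7, 0.1]
opening: 0.994
finger_force: 0.0
```

Call:
drive_tool(moves=[[[0,0,0.13],[-0.057,-0.0125,0],0.085],[[0,0,0.13],[-0.057,-0.0125,0],0.085],[[0,0,0.13],[-0.057,-0.0125,0],0.085],[[0,0,0.13],[-0.057,-0.0125,0],0.085],[[0,0,0.13],[-0.057,-0.0125,0],0.085]])

```text
time: 1.6
eef_pos: [0.3275, 0.1971, 0.2488]
tcp_rot: [0.505, 0.863, 0.001, 0.001]
contact_force: [1.7, 0.4, -0.6]
opening: 0.99
finger_force: 0.0
```

```bash
python3 - <<'E'
from h import *
plan([.43,-.02,.24],5,5)
E
```

```text
pos [0.3275 0.1971 0.2488] yaw 29.39 tilt [0.0015 0.0004] q6 -0.24 F [ 1.65  0.41 -0.6 ] T [ 0.001 -0.042  0.052] op 0.0845 t 1.6
[0, 0, np.float64(0.0851)] [-0.0479, -0.0034, 0.0018]
[0, 0, np.float64(0.0851)] [-0.048, 0.0006, 0.0018]
[0, 0, np.float64(0.0851)] [-0.0478, 0.0047, 0.0018]
[0, 0, np.float64(0.0851)] [-0.0472, 0.0088, 0.0018]
[0, 0, np.float64(0.0851)] [-0.0463, 0.0127, 0.0018]
```

Call:
drive_tool(moves=[[[0,0,0.1],[-0.048,-0.0035,0.002],0.085],[[0,0,0.1],[-0.048,0.0005,0.002],0.085],[[0,0,0.1],[-0.048,0.005,0.002],0.085],[[0,0,0.1],[-0.047,0.009,0.002],0.085],[[0,0,0.1],[-0.046,0.013,0.002],0.085]])

```text
time: 2.22
eef_pos: [0.4246, -0.0223, 0.2386]
tcp_rot: [0.702, 0.712, 0.0, 0.0]
contact_force: [0.8, 0.5, -0.5]
opening: 0.999
finger_force: 0.0
```

```bash
python3 - <<'E'
from h import *
plan([.405,-.2315,.2],-60,5)
E
```

```text
pos [ 0.4246 -0.0223  0.2386] yaw 0.76 tilt [ 0.0012 -0.0001] q6 -0.31 F [ 0.83  0.54 -0.49] T [ 0.012 -0.015  0.021] op 0.0853 t 2.225
[0, 0, np.float64(0.2121)] [-0.0418, -0.0045, 0.0077]
[0, 0, np.float64(0.2121)] [-0.0418, 0.0044, 0.0077]
[0, 0, np.float64(0.2121)] [-0.0399, 0.0131, 0.0077]
[0, 0, np.float64(0.2121)] [-0.0363, 0.0212, 0.0077]
[0, 0, np.float64(0.2121)] [-0.031, 0.0284, 0.0077]
```

Call:
drive_tool(moves=[[[0,0,0.18],[-0.042,-0.0045,0.008],0.085],[[0,0,0.18],[-0.042,0.003,0.008],0.085],[[0,0,0.18],[-0.0405,0.0105,0.008],0.085],[[0,0,0.18],[-0.038,0.0175,0.008],0.085],[[0,0,0.18],[-0.0345,0.024,0.008],0.085]])

```text
time: 2.85
eef_pos: [0.4047, -0.2312, 0.1984]
tcp_rot: [0.942, 0.334, 0.0, 0.0]
contact_force: [-0.1, 0.3, 1.1]
opening: 0.998
finger_force: 0.0
```

```bash
python3 - <<'E'
from h import *
c=cam('wrist','w1.png');print('cam',-c['R'].T@c['t'],'lid px',proj(c,[.413,-.2315,.059]))
hsv=cv2.cvtColor(c['image'],cv2.COLOR_RGB2HSV)
m=((hsv[...,1]<25)&(hsv[...,2]>140)).astype(np.uint8)
n,l,st,ce=cv2.connectedComponentsWithStats(m)
for i in range(1,n):
    if st[i,4]>800: print(st[i],ce[i].round(1),onplane(c,*ce[i],.059).round(4),st[i,2]/c['fx'])
plan([.413,-.2315,.1],-60,3)
E
```

```text
cam [ 0.45563644 -0.19066992  0.32341241] lid px (np.float64(325.30937142024396), np.float64(223.36517819175936))
[   4  114  111   77 2596] [ 60.6 159.5] [ 0.3256 -0.0452  0.059 ] 0.32493756170286525
[ 293  190   68   67 3588] [326.4 222.8] [ 0.4139 -0.2319  0.059 ] 0.19906084861076428
[ 207  261   91   93 2109] [246.4 306. ] [ 0.3156 -0.2249  0.059 ] 0.26639025328793453
[   0  276  116   81 4127] [ 41.8 323.8] [ 0.1917 -0.0984  0.059 ] 0.3395743888065979
[ 599  290   41   85 2544] [622.8 330.6] [ 0.5014 -0.4917  0.059 ] 0.12002198225060788
[ 278  313   93   76 3007] [322.8 351.2] [ 0.3226 -0.3026  0.059 ] 0.2722449841294276
pos [ 0.4041 -0.235   0.1976] yaw -51.33 tilt [-0.0006 -0.0032] q6 0.15 F [-1.25 -3.82  0.45] T [-0.054  0.103  0.04 ] op 0.0852 t 2.9
[0, 0, np.float64(0.0505)] [0.003, 0.001, 0.0325]
[0, 0, np.float64(0.0505)] [0.0031, 0.0008, 0.0325]
[0, 0, np.float64(0.0505)] [0.0031, 0.0007, 0.0325]
```

View pics/w1.png

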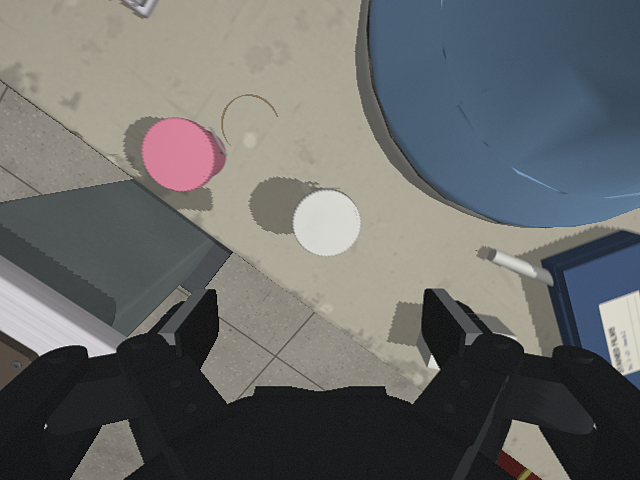

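The wrist picture shows the white lid at (326,223), giving (0.414,-0.232). The pink cup is at (183,155) and the dome is well clear of the lid.

Call:
drive_tool(moves=[[[0,0,0],[0.005,0.002,0.03],0.085],[[0,0,0],[0.005,0.002,0.04],0.085],[[0,0,0],[0,0,0.03],0.085],[[0,0,0],[0,0,0],0.085]])

```text
time: 3.4
eef_pos: [0.4137, -0.225, 0.0961]
tcp_rot: [0.941, 0.337, -0.001, -0.003]
contact_force: [-0.3, 0.6, -0.1]
opening: 0.996
finger_force: 0.0
```

```bash
python3 - <<'E'
from h import *
plan([.4138,-.232,.053],-51.3,2)
E
```

```text
pos [ 0.4137 -0.225   0.0961] yaw -50.57 tilt [-0.0046  0.004 ] q6 0.17 F [-0.31  0.6  -0.07] T [0.045 0.012 0.041] op 0.0851 t 3.4
[0, 0, np.float64(0.0064)] [-0.0022, 0.0027, 0.0215]
[0, 0, np.float64(0.0064)] [-0.0021, 0.0027, 0.0215]
```

Call:
drive_tool(moves=[[[0,0,0],[-0.002,0.002,0.02],0.085],[[0,0,0],[-0.002,0.002,0.0],0.085],[[0,0,0],[0,0,0],0.085]])

```text
time: 3.78
eef_pos: [0.4155, -0.233, 0.08]
tcp_rot: [0.941, 0.337, 0.001, 0.001]
contact_force: [1.0, -0.0, 0.1]
opening: 0.995
finger_force: 0.0
```

```bash
python3 - <<'E'
from h import *
for i in range(2):
    c=cam('wrist')
    hsv=cv2.cvtColor(c['image'],cv2.COLOR_RGB2HSV)
    m=((hsv[...,1]<25)&(hsv[...,2]>140)).astype(np.uint8)
    n,l,st,ce=cv2.connectedComponentsWithStats(m)
    for i in range(1,n):
        if st[i,4]>3000: print(st[i],ce[i].round(1),onplane(c,*ce[i],.059).round(4))
    plan([.4138,-.232,.053],-51.3,1)
E
```

```text
[ 260  303  108   43 3065] [312.9 322.4] [ 0.4021 -0.2409  0.059 ]
pos [ 0.4155 -0.2329  0.08  ] yaw -50.6 tilt [ 0.0021 -0.0018] q6 0.16 F [-0.07  0.07  0.06] T [-0.053 -0.028  0.056] op 0.0848 t 3.825
[0, 0, np.float64(0.0123)] [-0.0007, -0.0018, 0.027]
[ 259  303  109   43 3089] [313.3 322.4] [ 0.4022 -0.241   0.059 ]
pos [ 0.4154 -0.2328  0.0798] yaw -50.59 tilt [ 0.0019 -0.0016] q6 0.16 F [ 0.75 -0.36 -0.48] T [ 0.039 -0.011 -0.031] op 0.085 t 3.875
[0, 0, np.float64(0.0123)] [-0.0007, -0.0016, 0.0268]
```

Call:
drive_tool(moves=[[[0,0,0],[0,-0.002,0.015],0.085],[[0,0,0],[0,0,0.012],0.085],[[0,0,0],[0,0,0],0.06],[[0,0,0],[0,0,0],0.05],[[0,0,0],[0,0,0],0.045]], grip_force=25)

```text
time: 4.5
eef_pos: [0.4137, -0.2308, 0.0516]
tcp_rot: [0.941, 0.337, 0.0, 0.0]
contact_force: [0.6, -0.3, -1.4]
opening: 0.634
finger_force: 26.4
```

Call:
drive_tool(moves=[[[0,0,0],[0,0,0],0.045],[[0,0,0],[0,0,0],0.045],[[0,0,0],[0,0,0],0.045]])

```text
time: 4.88
eef_pos: [0.4134, -0.2306, 0.0514]
tcp_rot: [0.941, 0.337, 0.0, 0.0]
contact_force: [0.5, 0.3, -1.7]
opening: 0.631
finger_force: 26.4
```

Call:
drive_tool(moves=[[[0,0,0],[0,0,-0.03],0.045],[[0,0,0],[0,0,-0.06],0.045],[[0,0,0],[0,0,-0.06],0.045],[[0,0,0],[0,0,0],0.045]])

```text
time: 5.38
eef_pos: [0.4161, -0.2329, 0.2078]
tcp_rot: [0.941, 0.337, 0.003, 0.006]
contact_force: [-0.2, 0.2, 0.3]
opening: 0.631
finger_force: 26.8
```

```bash
python3 - <<'E'
from h import *
plan([.487,.085,.2],1.7,7)
E
```

```text
pos [ 0.4161 -0.2329  0.2078] yaw -50.58 tilt [ 0.0098 -0.0086] q6 0.16 F [-0.16  0.16  0.26] T [-0.047  0.007  0.01 ] op 0.0538 t 5.375
[0, 0, np.float64(-0.1304)] [0.0367, -0.0287, 0.0011]
[0, 0, np.float64(-0.1304)] [0.0401, -0.0237, 0.0011]
[0, 0, np.float64(-0.1304)] [0.0428, -0.0182, 0.0011]
[0, 0, np.float64(-0.1304)] [0.0448, -0.0125, 0.0011]
[0, 0, np.float64(-0.1304)] [0.0461, -0.0066, 0.0011]
[0, 0, np.float64(-0.1304)] [0.0465, -0.0005, 0.0011]
[0, 0, np.float64(-0.1304)] [0.0462, 0.0055, 0.0011]
```

Call:
drive_tool(moves=[[[0,0,-0.13],[0.037,-0.029,0.001],0.045],[[0,0,-0.13],[0.04,-0.024,0.001],0.045],[[0,0,-0.13],[0.043,-0.018,0.001],0.045],[[0,0,-0.13],[0.045,-0.0125,0.001],0.045],[[0,0,-0.13],[0.046,-0.0065,0.001],0.045]])

```text
time: 6.0
eef_pos: [0.4638, -0.0012, 0.1948]
tcp_rot: [0.783, 0.622, -0.001, -0.001]
contact_force: [0.2, -0.3, -1.4]
opening: 0.631
finger_force: 26.8
```

Call:
drive_tool(moves=[[[0,0,-0.13],[0.0465,-0.0005,0.001],0.045],[[0,0,-0.13],[0.046,0.0055,0.001],0.045],[[0,0,0],[0,0,0],0.045],[[0,0,0],[0,0,0],0.045]])

```text
time: 6.5
eef_pos: [0.4841, 0.0875, 0.1931]
tcp_rot: [0.698, 0.717, -0.001, -0.001]
contact_force: [0.0, -0.3, -1.2]
opening: 0.631
finger_force: 26.8
```

```bash
python3 - <<'E'
from h import *
c=cam('wrist','w2.png');print('cam',-c['R'].T@c['t'],c['R'].round(3).tolist())
plan([.487,.085,.2],1.7,1)
E
```

```text
cam [0.48286778 0.15229463 0.3180702 ] [[1.0, 0.026, -0.001], [0.026, -0.965, 0.259], [0.006, -0.259, -0.966]]
pos [0.4843 0.0871 0.1934] yaw 1.48 tilt [-0.0018 -0.0004] q6 -0.05 F [ 0.2  -0.76 -0.62] T [ 0.024 -0.024 -0.061] op 0.0536 t 6.55
[0, 0, np.float64(-0.0038)] [-0.0021, 0.0026, -0.0066]
```

View pics/w2.png

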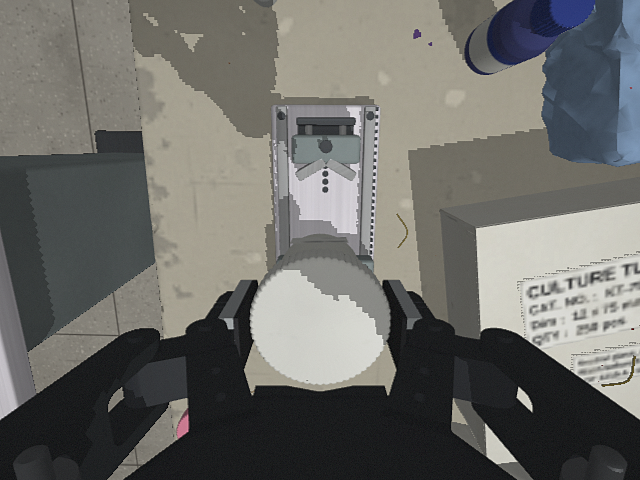

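The picture shows the cup held (lid at 320,315). The V jaw has wing tips near (297,178) and (354,177) with the apex near (325,160), and the plate's end edge is at row 106. I take one enlarged crop to fix the V.

```bash
python3 - <<'E'
from h import *
im=cv2.imread('pics/w2.png');cv2.imwrite('pics/w2c.png',cv2.resize(im[98:198,262:392],None,fx=6,fy=6,interpolation=cv2.INTER_CUBIC))
E
```

```text
(no output)
```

View pics/w2c.png

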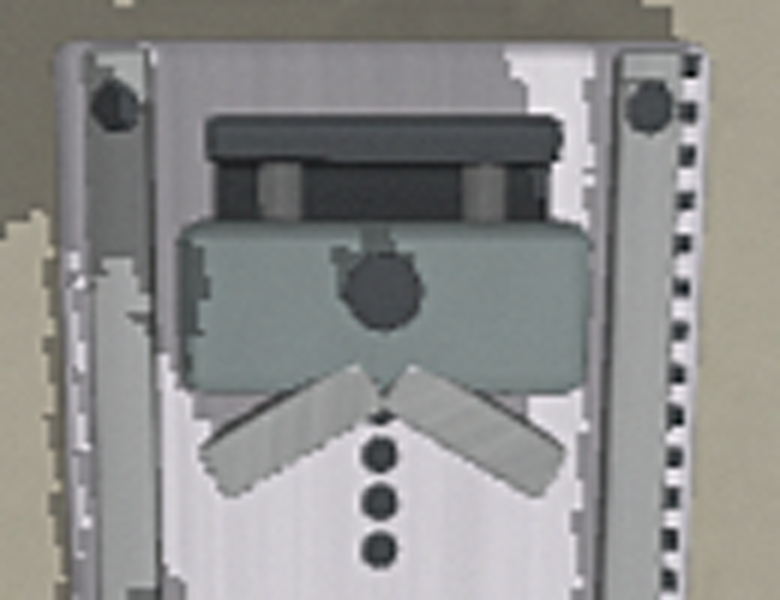

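The crop shows the V's inner tips at (235,497) and (540,497) and the inner apex at about (385,400). The plate's end corners are at (62,45) and (706,45).

```bash
cat > cfix.txt <<'E'
E
python3 - <<'E'
from h import *
c=cam('wrist')  # arm unmoved: same calibration
f=lambda x,y,z:onplane(c,262+x/6-.4,98+y/6-.4,z)[:2]
L,Rr,A=f(235,497,.044),f(540,497,.044),f(385,400,.044)
C1,C2=f(62,45,.01),f(706,45,.01)
print('tips',L.round(4),Rr.round(4),np.linalg.norm(L-Rr),'apex',A.round(4),'depth',np.linalg.norm(A-(L+Rr)/2))
print('corners',C1.round(4),C2.round(4),np.linalg.norm(C1-C2))
# way lines for the angle
for a,b,z in(((158,350),(155,600),.018),((600,60),(597,600),.018),((382,290),(380,548),.01)):
    p,q=f(*a,z),f(*b,z);d=p-q;print('angle',np.degrees(np.arctan2(d[1],d[0])))
for th in (90,91.7,92.5):
    e=np.array([np.cos(np.radians(th)),np.sin(np.radians(th))]);print(th,'V0 from tips',((L+Rr)/2-.015*e).round(4),'from apex',(A-.027*e).round(4))
print(np.degrees(np.arctan2(*(C2-C1)[::-1])),np.degrees(np.arctan2(*(Rr-L)[::-1])))
# lid of held cup
plan([0.48,.12,.2],1.7,1)
E
```

```text
tips [0.4686 0.1249] [0.509  0.1259] 0.04045567180108579 apex [0.4881 0.138 ] depth 0.012602061442197669
corners [0.4417 0.1841] [0.5325 0.1864] 0.09085788877123599
angle 89.36138108344298
angle 92.93228749127282
angle 91.23119206661866
90 V0 from tips [0.4888 0.1104] from apex [0.4881 0.111 ]
91.7 V0 from tips [0.4892 0.1104] from apex [0.4889 0.111 ]
92.5 V0 from tips [0.4894 0.1104] from apex [0.4893 0.111 ]
1.4490406465671246 1.450830928953627
pos [0.4845 0.0868 0.1937] yaw 1.45 tilt [-0.0012 -0.0003] q6 -0.05 F [-0.12 -0.29 -0.63] T [-0.004 -0.04   0.022] op 0.054 t 6.6
[0, 0, np.float64(-0.0044)] [0.0333, -0.0037, -0.0063]
```

```bash
python3 - <<'E'
from h import *
c=cam('wrist');s=ctrl.get_state();p=np.array(s['eef_pos']);zt=p[2]+.059-.0514
print('lid L',onplane(c,250,318,zt).round(4),'R',onplane(c,390,318,zt).round(4),'near',onplane(c,320,385,zt).round(4),'far',onplane(c,320,246,zt).round(4))
plan([.489,.1087,.1],1.45,3)
E
```

```text
lid L [0.4583 0.0879 0.2015] R [0.5114 0.0892 0.2015] near [0.4856 0.0588 0.2015] far [0.4842 0.117  0.2015]
pos [0.4846 0.0867 0.1939] yaw 1.43 tilt [-0.0008 -0.0002] q6 -0.05 F [ 0.48 -0.44 -1.06] T [ 0.015 -0.022  0.048] op 0.0536 t 6.65
[0, 0, np.float64(-0.0001)] [0.0073, 0.0016, 0.0313]
[0, 0, np.float64(-0.0001)] [0.0073, 0.0016, 0.0313]
[0, 0, np.float64(-0.0001)] [0.0073, 0.0016, 0.0313]
```

Call:
drive_tool(moves=[[[0,0,0],[0.011,0.0025,0.03],0.045],[[0,0,0],[0.011,0.002,0.04],0.045],[[0,0,0],[0,0,0.03],0.045],[[0,0,0],[0,0,0],0.045],[[0,0,0],[0,0,0],0.045]])

```text
time: 7.28
eef_pos: [0.4898, 0.1092, 0.0956]
tcp_rot: [0.698, 0.716, 0.001, 0.001]
contact_force: [-0.4, 0.4, 0.3]
opening: 0.632
finger_force: 26.8
```

```bash
python3 - <<'E'
from h import *
plan([.489,.1087,.062],1.45,2)
E
```

```text
pos [0.4898 0.1092 0.0956] yaw 1.48 tilt [ 0.0021 -0.    ] q6 -0.01 F [-0.36  0.45  0.3 ] T [-0.05   0.011 -0.034] op 0.054 t 7.275
[0, 0, np.float64(0.0002)] [-0.0002, -0.0004, 0.0168]
[0, 0, np.float64(0.0002)] [-0.0002, -0.0004, 0.0168]
```

Call:
drive_tool(moves=[[[0,0,0],[-0.0005,-0.001,0.02],0.045],[[0,0,0],[0,0,0.012],0.045],[[0,0,0],[0,0,0],0.045],[[0,0,0],[0,0,0],0.045]])

```text
time: 7.78
eef_pos: [0.4885, 0.1093, 0.0632]
tcp_rot: [0.698, 0.717, 0.001, 0.001]
contact_force: [-0.3, 0.1, -0.2]
opening: 0.63
finger_force: 26.8
```

Call:
drive_tool(moves=[[[0,0,0],[0,0,0.0015],0.045],[[0,0,0],[0,0,0],0.045],[[0,0,0],[0,0,0],0.058],[[0,0,0],[0,0,0],0.07],[[0,0,0],[0,0,0],0.085]])

```text
time: 8.4
eef_pos: [0.4879, 0.1093, 0.0609]
tcp_rot: [0.697, 0.717, 0.0, 0.0]
contact_force: [0.3, -0.7, -0.3]
opening: 0.989
finger_force: 0.0
```

Call:
drive_tool(moves=[[[0,0,0],[0,0,0],0.085],[[0,0,0],[0,0,-0.02],0.085],[[0,0,0],[0,0,-0.05],0.085],[[0,0,0],[0,0,-0.06],0.085],[[0,0,0],[-0.05,0,0],0.085]])

```text
time: 9.02
eef_pos: [0.4927, 0.0604, 0.1974]
tcp_rot: [0.696, 0.718, 0.004, 0.005]
contact_force: [0.5, -0.2, -0.5]
opening: 0.996
finger_force: 0.0
```

```bash
python3 - <<'E'
from h import *
c=cam('wrist','w3.png')
k=np.array([.489,.03])
print('knob px guess',proj(c,[.488,.0304,.106]),'cup',proj(c,[.4885,.109,.069]))
plan([.488,.04,.2],1.45,1)
E
```

```text
knob px guess (np.float64(309.0064017294063), np.float64(289.14774321538073)) cup (np.float64(313.0280952137049), np.float64(168.58893539175756))
pos [0.4914 0.0548 0.1945] yaw 1.58 tilt [ 0.0074 -0.0047] q6 -0.12 F [ 0.22 -2.14 -0.29] T [-0.092 -0.092 -0.012] op 0.085 t 9.075
[0, 0, np.float64(0.0022)] [-0.0147, -0.0038, -0.0055]
```

View pics/w3.png

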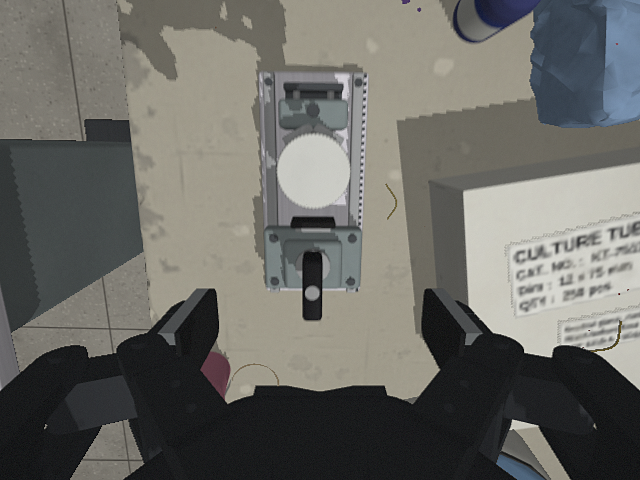

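The picture shows the cup standing in the V (lid at 313,170). The pad is in front of the carriage at row 222 or so, and the knob bar lies along the clamp with its axis mark at (312,293).

Call:
drive_tool(moves=[[[0,0,0],[-0.01,-0.003,0],0.05],[[0,0,0],[0,0,0],0.05],[[0,0,0],[0,0,0],0.05]])

```text
time: 9.45
eef_pos: [0.4859, 0.0498, 0.19]
tcp_rot: [0.697, 0.717, -0.0, -0.001]
contact_force: [0.3, -0.7, -0.9]
opening: 0.583
finger_force: 0.0
```

```bash
python3 - <<'E'
from h import *
c=cam('wrist','w4.png');im=c['image'];hsv=cv2.cvtColor(im,cv2.COLOR_RGB2HSV)
def roi(m,X,r):
    u,v=map(int,proj(c,X));w=np.zeros_like(m);w[v-r:v+r,u-r:u+r]=m[v-r:v+r,u-r:u+r];n,l,st,ce=cv2.connectedComponentsWithStats(w)
    for i in range(1,n):
        if st[i,4]>150: print(st[i],ce[i].round(1),[onplane(c,*ce[i],z).round(4).tolist()[:2] for z in(.106,.059+.01,.044)])
    return w
roi((hsv[...,2]<50).astype(np.uint8),[.488,.03,.106],60)
roi(((hsv[...,1]<40)&(hsv[...,2]>190)).astype(np.uint8),[.4885,.109,.069],50)
plan([.488,.03,.12],1.45,3)
u,v=map(int,proj(c,[.488,.05,.08]));print(u,v)
cv2.imwrite('pics/w4c.png',cv2.resize(im[v-100:v+50,u-70:u+70,::-1],None,fx=4,fy=4,interpolation=cv2.INTER_CUBIC));print('off',u-70,v-100)
np.savez('c4.npz',**{k:c[k] for k in('R','t','fx','fy','cx','cy')})
E
```

```text
[ 315  239   21   72 1233] [324.6 273.2] [[0.4899, 0.0346], [0.4908, 0.0205], [0.4915, 0.0109]]
[377 280   4  55 189] [378.7 306.2] [[0.5268, 0.0121], [0.5343, -0.0061], [0.5393, -0.0183]]
[ 288  113   76   82 4520] [328.6 156.7] [[0.49, 0.1086], [0.491, 0.1075], [0.4916, 0.1068]]
pos [0.4861 0.0499 0.1902] yaw 1.6 tilt [-0.0013  0.0004] q6 -0.13 F [ 0.11 -0.38  0.15] T [ 0.027 -0.003  0.012] op 0.0499 t 9.5
[0, 0, np.float64(0.0009)] [-0.0067, 0.0005, 0.0234]
[0, 0, np.float64(0.0009)] [-0.0067, 0.0005, 0.0234]
[0, 0, np.float64(0.0009)] [-0.0067, 0.0005, 0.0234]
322 239
off 252 139
```

View pics/w4c.png

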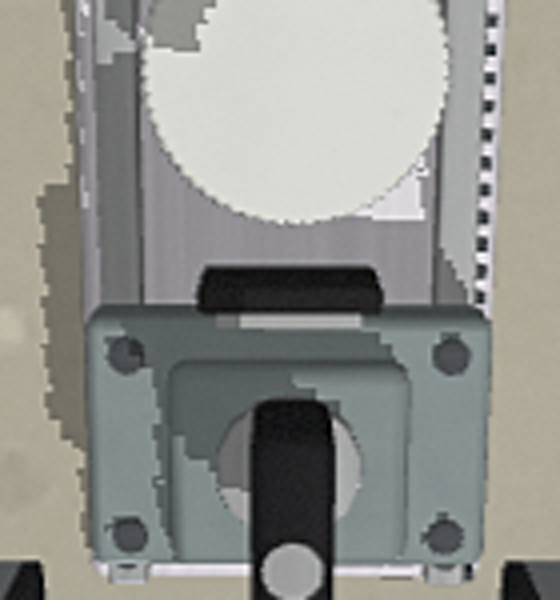

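The crop shows the axis disc on the bar at full-frame (325,282) and the pad's front top edge at row 206.

```bash
python3 - <<'E'
from h import *
c=dict(np.load('c4.npz'))
print('knob axis',onplane(c,324.6,281.6,.106).round(4),'ring',onplane(c,323.6,253.6,.054).round(4))
print('pad face',onplane(c,324,205.6,.044).round(4),'lid centre', onplane(c,252+296/4-.4,157,.069).round(4))
print('bar ends',onplane(c,324.6,239,.106).round(4),onplane(c,325,311,.106).round(4))
plan([.489,.03,.12],1.45,2)
E
```

```text
knob axis [0.4901 0.0287 0.106 ] ring [0.4899 0.0314 0.054 ]
pad face [0.4892 0.0686 0.044 ] lid centre [0.4889 0.1073 0.069 ]
bar ends [0.4892 0.0577 0.106 ] [0.491  0.0076 0.106 ]
pos [0.4861 0.0499 0.1902] yaw 1.6 tilt [-0.0013  0.0004] q6 -0.13 F [ 0.11 -0.38  0.15] T [ 0.027 -0.003  0.012] op 0.0499 t 9.5
[0, 0, np.float64(0.0013)] [-0.01, 0.0012, 0.0351]
[0, 0, np.float64(0.0013)] [-0.01, 0.0012, 0.0351]
```

Call:
drive_tool(moves=[[[0,0,0],[-0.01,0.0015,0.02],0.05],[[0,0,0],[-0.0095,0.002,0.03],0.05],[[0,0,0],[0,0,0],0.05],[[0,0,0],[0,0,0],0.05]])

```text
time: 10.0
eef_pos: [0.4908, 0.0303, 0.1415]
tcp_rot: [0.697, 0.717, 0.0, 0.0]
contact_force: [-0.3, 0.1, -0.1]
opening: 0.586
finger_force: 0.0
```

```bash
python3 - <<'E'
from h import *
plan([.49,.0305,.092],1.45,2)
E
```

```text
pos [0.4908 0.0303 0.1415] yaw 1.58 tilt [0.0006 0.0001] q6 -0.17 F [-0.26  0.09 -0.05] T [-0.033 -0.008  0.006] op 0.0501 t 10.0
[0, 0, np.float64(0.0011)] [0.0001, -0.0004, 0.0248]
[0, 0, np.float64(0.0011)] [0.0001, -0.0004, 0.0248]
```

Call:
drive_tool(moves=[[[0,0,0],[0,-0.0005,0.025],0.05],[[0,0,0],[0,0,0.025],0.05],[[0,0,0],[0,0,0],0.035],[[0,0,0],[0,0,0],0.025],[[0,0,0],[0,0,0],0.018]], grip_force=40)

```text
time: 10.62
eef_pos: [0.4912, 0.0298, 0.0925]
tcp_rot: [0.697, 0.717, 0.001, 0.001]
contact_force: [0.7, -0.7, 0.5]
opening: 0.208
finger_force: 0.0
```

Call:
drive_tool(moves=[[[0,0,0],[0,0,0],0.01],[[0,0,0],[0,0,0],0.008],[[0,0,0],[0,0,0],0.008],[[0,0,0],[0,0,0],0.008]])

```text
time: 11.12
eef_pos: [0.4899, 0.0298, 0.0925]
tcp_rot: [0.698, 0.717, -0.0, -0.0]
contact_force: [-5.6, -0.3, 6.0]
opening: 0.157
finger_force: 40.1
```

```bash
python3 - <<'E'
from h import *
plan([.49,.0305,.092],1.45,1)
E
```

```text
pos [0.4899 0.0298 0.0925] yaw 1.54 tilt [-0.0011 -0.0002] q6 -0.17 F [-5.6  -0.26  6.03] T [-0.038  0.665 -0.161] op 0.0134 t 11.125
[0, 0, np.float64(0.0016)] [0.0007, 0.0002, 0.0005]
```

Call:
drive_tool(moves=[[[0,0,0.16],[0.0016,0,0],0.008],[[0,0,0.16],[0.0016,-0.00025,0],0.008],[[0,0,0.16],[0.0015,-0.0005,0],0.008],[[0,0,0.16],[0.0014,-0.0007,0],0.008],[[0,0,0],[0,0,0],0.008]])

```text
time: 11.75
eef_pos: [0.4898, 0.0361, 0.0925]
tcp_rot: [0.888, 0.46, -0.0, 0.0]
contact_force: [-3.7, -0.0, 5.7]
opening: 0.16
finger_force: 40.1
```

```bash
python3 - <<'E'
from h import *
plan([.49,.0305,.092],1.45,1)
E
```

```text
pos [0.4898 0.0361 0.0925] yaw -35.18 tilt [-0.0007 -0.0005] q6 0.48 F [-3.7  -0.04  5.73] T [-0.092  0.632 -0.189] op 0.0136 t 11.75
[0, 0, np.float64(-0.6393)] [-0.0045, 0.0034, 0.0005]
```

Call:
drive_tool(moves=[[[0,0,0.16],[0.0013,-0.00095,0],0.008],[[0,0,0.16],[0.0011,-0.00115,0],0.008],[[0,0,0.16],[0.0009,-0.0013,0],0.008],[[0,0,0.16],[0.0007,-0.00145,0],0.008],[[0,0,0.16],[0.00045,-0.0015,0],0.008]])

```text
time: 12.38
eef_pos: [0.4897, 0.0439, 0.0925]
tcp_rot: [0.997, 0.077, -0.0, 0.001]
contact_force: [-3.7, -1.3, 5.6]
opening: 0.157
finger_force: 39.9
```

```bash
python3 - <<'E'
from h import *
plan([.49,.0305,.092],1.45,1)
E
```

```text
pos [0.4897 0.0439 0.0925] yaw -81.18 tilt [-0.0004 -0.0011] q6 1.3 F [-3.75 -1.33  5.62] T [-0.163  0.652  0.157] op 0.0134 t 12.375
[0, 0, np.float64(-1.4422)] [-0.0018, 0.0133, 0.0005]
```

Call:
drive_tool(moves=[[[0,0,0.08],[0.00015,-0.0008,0],0.008],[[0,0,0.08],[5e-05,-0.0008,0],0.008],[[0,0,0.08],[-5e-05,-0.0008,0],0.008]])

```text
time: 12.75
eef_pos: [0.4897, 0.0462, 0.0925]
tcp_rot: [0.999, -0.042, -0.0, 0.001]
contact_force: [-3.7, -1.3, 5.7]
opening: 0.156
finger_force: 39.9
```

```bash
python3 - <<'E'
from h import *
plan([.49,.0305,.092],1.45,1)
E
```

```text
pos [0.4897 0.0462 0.0925] yaw -94.78 tilt [-0.0006 -0.0014] q6 1.54 F [-3.68 -1.29  5.67] T [-0.26   0.633  0.104] op 0.0133 t 12.75
[0, 0, np.float64(1.4621)] [0.0016, 0.0156, 0.0005]
```

```bash
cat > mm.py <<'E'
from h import *
T=[];J=[];Y=[]
import sys
for k in range(4):
    c=ctrl.read_camera('wrist' if k<2 else 'top');s=ctrl.get_state()
    if k==1: w=cam('wrist')
    T.append(s['wrist_torque'][2]);J.append(s['joint_efforts'][5])
    R=Rn.from_quat(s['tcp_rot']).as_matrix();Y.append(np.degrees(np.arctan2(R[1,1],R[0,1])))
print('turned',np.radians(1.54-np.mean(Y))%(2*np.pi),'Tz',np.mean(T).round(4),np.std(T).round(3),'J6',np.mean(J).round(4),np.std(J).round(4),'F',s['contact_force'].round(1),'pos',np.round(s['eef_pos'],4),'t',s['time'])
for n in('wrist','top','scene'):
    c=cam(n);hsv=cv2.cvtColor(c['image'],cv2.COLOR_RGB2HSV)
    m=((hsv[...,1]<40)&(hsv[...,2]>150)).astype(np.uint8)
    u,v=map(int,proj(c,[.489,.1085,.069]));r=55 if n=='wrist' else 13
    if not(0<u<640 and 0<v<480): print(n,'out',u,v);continue
    w=np.zeros_like(m);w[max(v-r,0):v+r,max(u-r,0):u+r]=m[max(v-r,0):v+r,max(u-r,0):u+r]
    k,l,st,ce=cv2.connectedComponentsWithStats(w)
    if k>1:
        i=1+np.argmax(st[1:,4]);print(n,(u,v),st[i],ce[i].round(2),onplane(c,*ce[i],.069).round(4)[:2])
    if len(sys.argv)>1: cv2.imwrite(f'pics/{sys.argv[1]}_{n}.png',c['image'][:,:,::-1])
E
python3 mm.py a
```

```text
turned 1.6809288256521062 Tz -0.1293 0.063 J6 -0.028 0.1147 F [-4.2 -1.3  5.3] pos [0.4897 0.0462 0.0925] t 13.0
wrist (187, 302) [ 134  247  108   79 6767] [187.61 284.36] [0.4982 0.1068]
top (343, 242) [334 234  12  13 102] [339.74 240.79] [0.4947 0.1186]
scene (328, 252) [315 239  22  20 286] [325.56 247.2 ] [0.4935 0.1307]
```

```bash
python3 - <<'E'
import cv2,numpy as np
w=cv2.imread('pics/a_wrist.png');t=cv2.imread('pics/a_top.png')[200:290,300:400];s=cv2.imread('pics/a_scene.png')[210:300,280:380]
f=lambda a:cv2.resize(a,(300,270),interpolation=cv2.INTER_CUBIC)
cv2.imwrite('pics/mont.png',np.hstack([cv2.resize(w,(500,540)),np.vstack([f(t),f(s)])]))
E
```

```text
(no output)
```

View pics/mont.png

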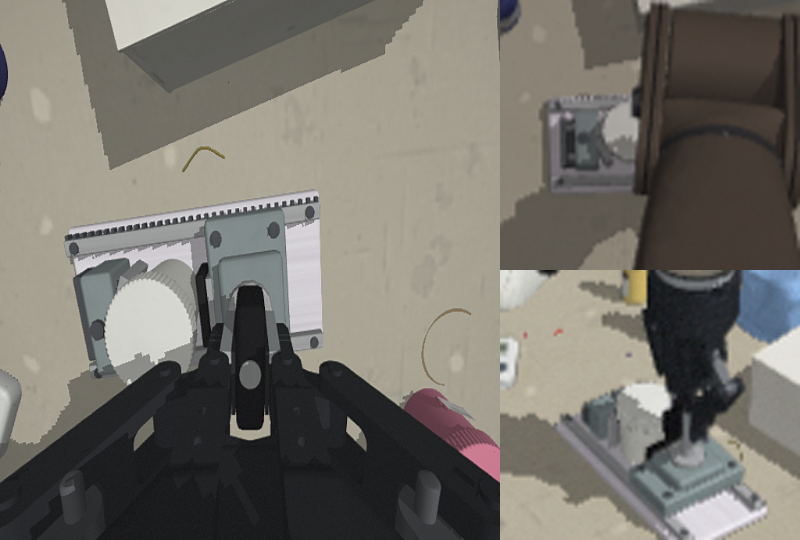

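The wrist view (left) shows the cup, the pad just short of it, and the gripped bar. In the other two views the arm partly hides the cup. I will track the lid in the wrist view with a circle fit of known radius, and read the wrist torque while turning.

```bash
cat > st.py <<'E'
from h import *
from scipy.optimize import least_squares
s0=ctrl.get_state();Y=[]
c=cam('wrist');c=cam('wrist');s=ctrl.get_state()
R=Rn.from_quat(s['tcp_rot']).as_matrix();phi=np.radians(1.54-np.degrees(np.arctan2(R[1,1],R[0,1])))%(2*np.pi)
hsv=cv2.cvtColor(c['image'],cv2.COLOR_RGB2HSV);m=((hsv[...,1]<30)&(hsv[...,2]>175)).astype(np.uint8)
u,v=map(int,proj(c,[.489,.11,.069]));r=70
w=np.zeros_like(m);a=slice(max(v-r,0),v+r),slice(max(u-r,0),u+r);w[a]=m[a]
ct=max(cv2.findContours(w,cv2.RETR_EXTERNAL,cv2.CHAIN_APPROX_NONE)[0],key=cv2.contourArea)
P=np.array([onplane(c,x,y,.069)[:2] for x,y in ct[:,0]])
f=lambda q:np.hypot(*(P-q).T)-.0275
q=least_squares(f,P.mean(0),loss='soft_l1',f_scale=.0005);res=f(q.x)
print('phi %.3f'%phi,'Tmov %.3f Trest %.3f'%(s0['wrist_torque'][2],s['wrist_torque'][2]),'lid',q.x.round(5),'inl',(abs(res)<.0007).sum(),len(P),'F',s0['contact_force'].round(1),'pos',np.round(s['eef_pos'],4),'t',round(s['time'],2))
E
python3 st.py;python3 st.py
```

```text
phi 1.680 Tmov -0.163 Trest -0.123 lid [0.4888 0.1065] inl 117 320 F [-3.8 -0.8  5.8] pos [0.4897 0.0462 0.0925] t 13.25
phi 1.680 Tmov -0.123 Trest -0.092 lid [0.4888  0.10652] inl 115 318 F [-3.7 -1.   6.2] pos [0.4897 0.0462 0.0925] t 13.35
```

Call:
drive_tool(moves=[[[0,0,0.08],[-0.0001,-0.0008,0],0.008]])

```text
time: 13.48
eef_pos: [0.4896, 0.047, 0.0925]
tcp_rot: [0.997, -0.082, -0.0, 0.001]
contact_force: [-4.3, -1.4, 5.8]
opening: 0.157
finger_force: 39.9
```

```bash
python3 st.py
```

```text
phi 1.760 Tmov 0.160 Trest -0.120 lid [0.48852 0.10656] inl 135 314 F [-4.3 -1.4  5.8] pos [0.4896 0.047  0.0925] t 13.57
```

Call:
drive_tool(moves=[[[0,0,0.08],[-0.00015,-0.0008,0],0.008]])

```text
time: 13.7
eef_pos: [0.4896, 0.0478, 0.0925]
tcp_rot: [0.993, -0.121, -0.0, 0.001]
contact_force: [-4.2, -1.1, 6.7]
opening: 0.158
finger_force: 40.0
```

```bash
python3 st.py
```

```text
phi 1.840 Tmov 0.136 Trest -0.175 lid [0.48821 0.10663] inl 143 282 F [-4.2 -1.1  6.7] pos [0.4896 0.0478 0.0925] t 13.8
```

Call:
drive_tool(moves=[[[0,0,0.08],[-0.0002,-0.0008,0],0.008]])

```text
time: 13.92
eef_pos: [0.4896, 0.0485, 0.0925]
tcp_rot: [0.987, -0.161, -0.0, 0.001]
contact_force: [-4.7, -2.0, 6.1]
opening: 0.154
finger_force: 40.0
```

```bash
python3 st.py
```

```text
phi 1.920 Tmov 0.161 Trest -0.163 lid [0.48786 0.10668] inl 134 274 F [-4.7 -2.   6.1] pos [0.4896 0.0486 0.0925] t 14.03
```

Call:
drive_tool(moves=[[[0,0,0.08],[-0.0003,-0.00075,0],0.008]])

```text
time: 14.15
eef_pos: [0.4895, 0.0493, 0.0925]
tcp_rot: [0.98, -0.2, -0.0, 0.001]
contact_force: [-4.6, -0.9, 5.5]
opening: 0.157
finger_force: 40.0
```

```bash
python3 st.py
```

```text
phi 2.000 Tmov 0.127 Trest -0.196 lid [0.52208 0.10368] inl 14 252 F [-4.6 -0.9  5.5] pos [0.4895 0.0494 0.0925] t 14.25
```

Call:
drive_tool(moves=[[[0,0,0.08],[-0.00035,-0.0007,0],0.008]])

```text
time: 14.38
eef_pos: [0.4895, 0.0501, 0.0925]
tcp_rot: [0.971, -0.239, -0.0, 0.001]
contact_force: [-4.6, -2.2, 5.7]
opening: 0.16
finger_force: 40.0
```

```bash
python3 st.py
```

```text
phi 2.080 Tmov 0.174 Trest -0.116 lid [0.52566 0.09879] inl 15 241 F [-4.6 -2.2  5.7] pos [0.4895 0.0501 0.0925] t 14.47
```

Call:
drive_tool(moves=[[[0,0,0.08],[-0.0004,-0.0007,0],0.008]])

```text
time: 14.6
eef_pos: [0.4895, 0.0509, 0.0925]
tcp_rot: [0.961, -0.278, -0.0, 0.001]
contact_force: [-3.5, -2.1, 5.2]
opening: 0.155
finger_force: 40.0
```

```bash
python3 st.py
```

```text
phi 2.160 Tmov 0.123 Trest -0.156 lid [0.48706 0.1096 ] inl 37 218 F [-3.5 -2.1  5.2] pos [0.4895 0.0509 0.0925] t 14.7
```

```bash
python3 - <<'E'
t=open('st.py').read()
i=t.index("hsv=");j=t.index("f=lambda")
t=t[:i]+'''hsv=cv2.cvtColor(c['image'],cv2.COLOR_RGB2HSV)
u,v=map(int,proj(c,[.489,.11,.069]));r=70;a=slice(max(v-r,0),v+r),slice(max(u-r,0),u+r)
g=cv2.Canny(c['image'][a],60,150);yy,xx=np.nonzero(g);q0=np.array([.488,.1085])
P=np.array([onplane(c,x+a[1].start,y+a[0].start,.069)[:2] for x,y in zip(xx,yy)])
P=P[abs(np.hypot(*(P-q0).T)-.0275)<.006]
'''+t[j:].replace("P.mean(0)","q0")
open('st.py','w').write(t+"\ncv2.imwrite('pics/last.png',c['image'][...,::-1])\n")
E
python3 st.py; python3 st.py
```

```text
phi 2.160 Tmov -0.156 Trest -0.103 lid [0.48884 0.10851] inl 123 421 F [-4.4 -1.6  5.6] pos [0.4895 0.0509 0.0925] t 14.8
phi 2.160 Tmov -0.103 Trest -0.136 lid [0.4895  0.10853] inl 60 466 F [-4.6 -1.9  5.4] pos [0.4895 0.0509 0.0925] t 14.9
```

Call:
drive_tool(moves=[[[0,0,0.08],[-0.00045,-0.00065,0],0.008]])

```text
time: 15.02
eef_pos: [0.4894, 0.0516, 0.0925]
tcp_rot: [0.949, -0.316, -0.0, 0.001]
contact_force: [-4.1, -1.1, 5.8]
opening: 0.156
finger_force: 40.0
```

```bash
python3 st.py
```

```text
phi 2.240 Tmov 0.103 Trest -0.034 lid [0.48893 0.10871] inl 91 434 F [-4.1 -1.1  5.8] pos [0.4894 0.0517 0.0925] t 15.12
```

Call:
drive_tool(moves=[[[0,0,0.08],[-0.0005,-0.0006,0],0.008]])

```text
time: 15.25
eef_pos: [0.4894, 0.0524, 0.0925]
tcp_rot: [0.935, -0.354, -0.0, 0.001]
contact_force: [-4.1, -2.3, 5.5]
opening: 0.155
finger_force: 40.0
```

```bash
python3 st.py
```

```text
phi 2.320 Tmov 0.170 Trest -0.073 lid [0.48859 0.10653] inl 41 514 F [-4.1 -2.3  5.5] pos [0.4894 0.0525 0.0925] t 15.35
```

```bash
python3 - <<'E'
import cv2
cv2.imwrite('pics/last_v.png',cv2.resize(cv2.imread('pics/last.png')[100:400,0:400],None,fx=2,fy=2,interpolation=cv2.INTER_CUBIC))
E
```

```text
(no output)
```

View pics/last_v.png

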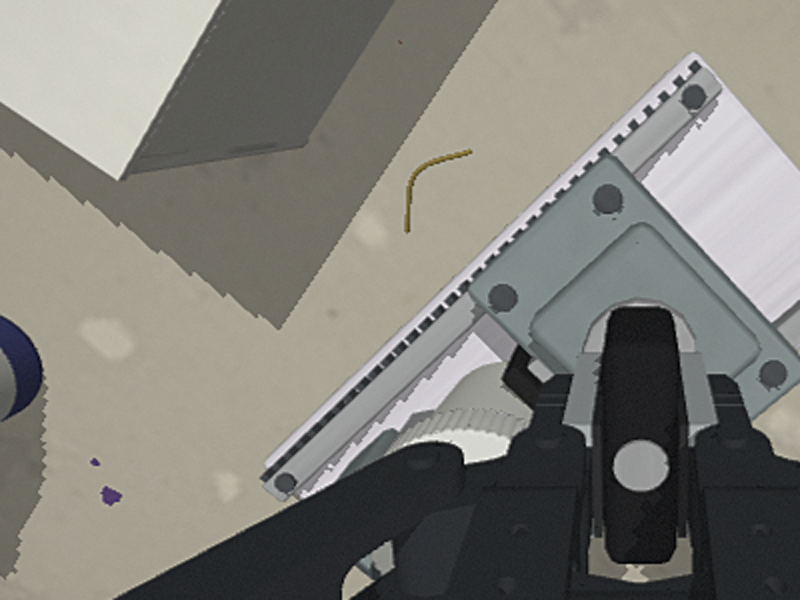

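The picture shows the pad reaching the cup's wall at (515,375), but the gripper now hides the lid. I release, turn the tool half a turn back, and regrip with a clear view of the cup.

Call:
drive_tool(moves=[[[0,0,0],[0,0,0],0.03],[[0,0,0],[0,0,0],0.045],[[0,0,0],[0,0,-0.03],0.045],[[0,0,0],[0,0,-0.03],0.045],[[0,0,-0.18],[0,0,0],0.045]])

```text
time: 15.98
eef_pos: [0.4914, 0.0529, 0.154]
tcp_rot: [0.964, -0.265, 0.003, -0.001]
contact_force: [-0.4, -0.4, -0.7]
opening: 0.529
finger_force: 0.0
```

Call:
drive_tool(moves=[[[0,0,-0.18],[0,0,0],0.045],[[0,0,-0.18],[0,0,0],0.045],[[0,0,-0.18],[0,0,0],0.045],[[0,0,-0.18],[0,0,0],0.045],[[0,0,-0.18],[0,0,0],0.045]])

```text
time: 16.6
eef_pos: [0.4893, 0.0531, 0.1508]
tcp_rot: [0.984, 0.181, 0.0, -0.0]
contact_force: [0.0, -0.6, -0.2]
opening: 0.528
finger_force: 0.0
```

Call:
drive_tool(moves=[[[0,0,-0.18],[0,0,0],0.045],[[0,0,-0.18],[0,0,0],0.045],[[0,0,-0.18],[0,0,0],0.045],[[0,0,-0.18],[0,0,0],0.045],[[0,0,-0.18],[0,0,0],0.045]])

```text
time: 17.23
eef_pos: [0.4894, 0.0531, 0.1508]
tcp_rot: [0.807, 0.591, 0.0, 0.0]
contact_force: [0.3, -0.2, 0.9]
opening: 0.526
finger_force: 0.0
```

Call:
drive_tool(moves=[[[0,0,-0.18],[0,0,0],0.045],[[0,0,-0.18],[0,0,0],0.045],[[0,0,-0.18],[0,0,0],0.045],[[0,0,-0.18],[0,0,0],0.045],[[0,0,-0.18],[0,0,0],0.045]])

```text
time: 17.85
eef_pos: [0.4893, 0.0531, 0.1508]
tcp_rot: [0.47, 0.883, 0.0, 0.0]
contact_force: [-0.1, -0.5, 0.4]
opening: 0.522
finger_force: 0.0
```

Call:
drive_tool(moves=[[[0,0,-0.08],[0,0,0],0.045],[[0,0,0],[0,0,0],0.045],[[0,0,0],[0,0,0],0.045]])

```text
time: 18.23
eef_pos: [0.4893, 0.053, 0.1508]
tcp_rot: [0.437, 0.899, 0.0, 0.0]
contact_force: [0.7, 1.5, -0.0]
opening: 0.528
finger_force: 0.0
```

```bash
cat > lid.py <<'E'
from h import *
from scipy.optimize import least_squares
def lid(c,tag=''):
    hsv=cv2.cvtColor(c['image'],cv2.COLOR_RGB2HSV);m=((hsv[...,1]<30)&(hsv[...,2]>120)).astype(np.uint8)
    u,v=map(int,proj(c,[.489,.109,.069]));r=int(c['fx']*.042/(c['R']@[.489,.109,.069]+c['t'])[2])
    a=slice(max(v-r,0),v+r),slice(max(u-r,0),u+r)
    for name,g in(('canny',cv2.Canny(c['image'][a],60,150)),('mask',cv2.morphologyEx(m[a],cv2.MORPH_GRADIENT,np.ones((2,2))))):
        yy,xx=np.nonzero(g);q0=np.array([.488,.1085])
        P=np.array([onplane(c,x+a[1].start,y+a[0].start,.069)[:2] for x,y in zip(xx,yy)]);P=P[abs(np.hypot(*(P-q0).T)-.0275)<.006]
        f=lambda q:np.hypot(*(P-q).T)-.0275
        q=least_squares(f,q0,loss='cauchy',f_scale=.0004);print(tag,name,(u,v),'lid',q.x.round(5),'inl',(abs(f(q.x))<.0007).sum(),len(P))
E
python3 - <<'E'
from lid import *
c=cam('wrist','w5.png');lid(c)
plan([.4894,.0530,.0925],1.54-np.degrees(2.32),2)
dark=(c['image'].max(2)<45).astype(np.uint8)
u,v=map(int,proj(c,[.4894,.0527,.106]));w=np.zeros_like(dark);w[v-35:v+35,u-35:u+35]=dark[v-35:v+35,u-35:u+35]
n,l,st,ce=cv2.connectedComponentsWithStats(w);i=1+np.argmax(st[1:,4]);print('bar',(u,v),st[i],onplane(c,*ce[i],.106).round(4))
q=np.argwhere(l==i)[:,::-1];q=np.array([onplane(c,x,y,.106)[:2] for x,y in q]);ev=np.linalg.eigh(np.cov(q.T))[1][:,1];print('bar yaw',np.degrees(np.arctan2(ev[1],ev[0])))
E
```

```text
canny (376, 181) lid [0.48833 0.10982] inl 236 882
 mask (376, 181) lid [0.48899 0.11036] inl 330 843
pos [0.4893 0.053  0.1508] yaw 38.16 tilt [0.0001 0.    ] q6 -0.76 F [ 0.12 -0.16  0.33] T [-0.058  0.012 -0.014] op 0.045 t 18.275
[0, 0, np.float64(-0.0912)] [-0.0, 0.0, 0.0292]
[0, 0, np.float64(-0.0912)] [-0.0, 0.0, 0.0292]
bar (319, 272) [ 300  237   38   70 1506] [0.4883 0.0539 0.106 ]
bar yaw 139.8955675095844
```

Call:
drive_tool(moves=[[[0,0,-0.18],[0,0,0],0.045],[[0,0,0],[0,0,0.03],0.045],[[0,0,0],[0,0,0.0285],0.045],[[0,0,0],[0,0,0],0.03],[[0,0,0],[0,0,0],0.02]])

```text
time: 18.9
eef_pos: [0.49, 0.0529, 0.0933]
tcp_rot: [0.354, 0.935, 0.0, 0.001]
contact_force: [0.9, 0.2, 0.6]
opening: 0.239
finger_force: 0.0
```

Call:
drive_tool(moves=[[[0,0,0],[0,0,0],0.01],[[0,0,0],[0,0,0],0.008],[[0,0,0],[0,0,0],0.008],[[0,0,0],[0,0,0],0.008]])

```text
time: 19.4
eef_pos: [0.4898, 0.0523, 0.0938]
tcp_rot: [0.354, 0.935, -0.001, 0.001]
contact_force: [-3.7, -4.8, 5.4]
opening: 0.151
finger_force: 41.1
```

```bash
cat > st2.py <<'E'
from lid import *
s0=ctrl.get_state();c=cam('wrist');c=cam('wrist');s=ctrl.get_state()
R=Rn.from_quat(s['tcp_rot']).as_matrix();phi=np.radians(181.54-np.degrees(np.arctan2(R[1,1],R[0,1])))%(2*np.pi)
print('phi %.3f'%phi,'Tmov %.3f Trest %.3f'%(s0['wrist_torque'][2],s['wrist_torque'][2]),'F',s0['contact_force'].round(1),'pos',np.round(s['eef_pos'],4),'q6',s['qpos'][5].round(2),'t',round(s['time'],2));lid(c)
cv2.imwrite('pics/last.png',c['image'][...,::-1])
E
python3 st2.py;python3 st2.py
```

```text
phi 2.321 Tmov -0.069 Trest -0.095 F [-3.7 -4.8  5.4] pos [0.4898 0.0523 0.0938] q6 -0.95 t 19.5
 canny (414, 207) lid [0.48717 0.11011] inl 369 1172
 mask (414, 207) lid [0.48868 0.11032] inl 406 1493
phi 2.321 Tmov -0.095 Trest -0.038 F [-4.6 -3.7  5.6] pos [0.4898 0.0523 0.0938] q6 -0.95 t 19.6
 canny (414, 207) lid [0.48719 0.11005] inl 364 1171
 mask (414, 207) lid [0.48887 0.11051] inl 450 1529
```

Call:
drive_tool(moves=[[[0,0,0.06],[0.0004,0.0004,0],0.008]])

```text
time: 19.73
eef_pos: [0.4898, 0.0528, 0.0938]
tcp_rot: [0.382, 0.924, -0.001, 0.001]
contact_force: [-2.8, -3.6, 5.3]
opening: 0.16
finger_force: 41.1
```

```bash
python3 st2.py
```

```text
phi 2.382 Tmov 0.179 Trest -0.096 F [-2.8 -3.6  5.3] pos [0.4898 0.0529 0.0938] q6 -0.88 t 19.82
 canny (408, 202) lid [0.48737 0.11066] inl 355 1197
 mask (408, 202) lid [0.48861 0.11089] inl 449 1476
```

Call:
drive_tool(moves=[[[0,0,0.06],[0.0004,0.0004,0],0.008]])

```text
time: 19.95
eef_pos: [0.4897, 0.0534, 0.0938]
tcp_rot: [0.41, 0.912, -0.001, 0.001]
contact_force: [-3.9, -3.4, 4.9]
opening: 0.157
finger_force: 41.1
```

```bash
python3 st2.py
```

```text
phi 2.442 Tmov 0.161 Trest -0.028 F [-3.9 -3.4  4.9] pos [0.4897 0.0534 0.0938] q6 -0.82 t 20.05
 canny (402, 198) lid [0.48756 0.11098] inl 383 1245
 mask (402, 198) lid [0.48852 0.11128] inl 473 1494
```

Call:
drive_tool(moves=[[[0,0,0.06],[0.00045,0.0004,0],0.008]])

```text
time: 20.18
eef_pos: [0.4897, 0.054, 0.0938]
tcp_rot: [0.437, 0.9, -0.001, 0.001]
contact_force: [-4.6, -4.5, 5.3]
opening: 0.154
finger_force: 41.2
```

```bash
python3 st2.py
```

```text
phi 2.501 Tmov 0.165 Trest -0.002 F [-4.6 -4.5  5.3] pos [0.4897 0.054  0.0938] q6 -0.76 t 20.27
 canny (396, 195) lid [0.48776 0.11109] inl 402 1231
 mask (396, 195) lid [0.4886  0.11138] inl 498 1470
```

Call:
drive_tool(moves=[[[0,0,0.05],[0.0004,0.0003,0],0.008]])

```text
time: 20.4
eef_pos: [0.4896, 0.0544, 0.0938]
tcp_rot: [0.459, 0.888, -0.001, 0.001]
contact_force: [-5.0, -3.9, 4.8]
opening: 0.157
finger_force: 41.2
```

```bash
python3 st2.py
```

```text
phi 2.551 Tmov 0.206 Trest 0.050 F [-5.  -3.9  4.8] pos [0.4896 0.0545 0.0938] q6 -0.71 t 20.5
 canny (390, 192) lid [0.48799 0.11126] inl 388 1272
 mask (390, 192) lid [0.48871 0.11161] inl 521 1539
```

Call:
drive_tool(moves=[[[0,0,0.05],[0.0004,0.0003,0],0.008]])

```text
time: 20.62
eef_pos: [0.4896, 0.0549, 0.0938]
tcp_rot: [0.481, 0.877, -0.001, 0.001]
contact_force: [-3.9, -3.6, 4.9]
opening: 0.153
finger_force: 41.2
```

```bash
python3 st2.py
```

```text
phi 2.601 Tmov 0.124 Trest -0.019 F [-3.9 -3.6  4.9] pos [0.4896 0.0549 0.0938] q6 -0.66 t 20.73
 canny (384, 189) lid [0.48801 0.11139] inl 364 1272
 mask (384, 189) lid [0.48872 0.11178] inl 507 1500
```

Call:
drive_tool(moves=[[[0,0,0.01],[0.0001,0,0],0.008]])

```text
time: 20.85
eef_pos: [0.4896, 0.055, 0.0938]
tcp_rot: [0.485, 0.875, -0.001, 0.001]
contact_force: [-4.4, -4.6, 4.6]
opening: 0.152
finger_force: 41.2
```

```bash
cat > t.py <<'E'
from plant import ctrl
import numpy as np
s=ctrl.get_state();print('Tz %.3f'%s['wrist_torque'][2],'J6 %.3f'%s['joint_efforts'][5],'dq6 %.3f'%s['dq'][5],'q6 %.4f'%s['qpos'][5],np.round(s['contact_force'],1))
E
python3 t.py
```

```text
Tz 0.226 J6 0.166 dq6 0.081 q6 -0.6504 [-4.4 -4.6  4.6]
```

Call:
drive_tool(moves=[[[0,0,0.01],[0.0001,0,0],0.008]])

```text
time: 20.98
eef_pos: [0.4896, 0.0551, 0.0938]
tcp_rot: [0.489, 0.872, -0.001, 0.001]
contact_force: [-3.1, -4.0, 5.4]
opening: 0.158
finger_force: 41.2
```

```bash
python3 t.py
```

```text
Tz 0.178 J6 0.172 dq6 0.080 q6 -0.6402 [-3.1 -4.   5.4]
```

Call:
drive_tool(moves=[[[0,0,0.01],[0.0001,0.0001,0],0.008]])

```text
time: 21.1
eef_pos: [0.4896, 0.0552, 0.0938]
tcp_rot: [0.493, 0.87, -0.001, 0.001]
contact_force: [-4.1, -4.4, 5.9]
opening: 0.162
finger_force: 41.2
```

```bash
python3 t.py
```

```text
Tz 0.208 J6 0.174 dq6 0.084 q6 -0.6300 [-4.1 -4.4  5.9]
```

Call:
drive_tool(moves=[[[0,0,0.01],[0.0001,0.0001,0],0.008]])

```text
time: 21.22
eef_pos: [0.4896, 0.0553, 0.0938]
tcp_rot: [0.498, 0.867, -0.001, 0.001]
contact_force: [-3.4, -4.2, 5.6]
opening: 0.16
finger_force: 41.2
```

```bash
python3 t.py; python3 st2.py
```

```text
Tz 0.227 J6 0.178 dq6 0.079 q6 -0.6197 [-3.4 -4.2  5.6]
phi 2.640 Tmov 0.227 Trest 0.157 F [-3.4 -4.2  5.6] pos [0.4896 0.0553 0.0938] q6 -0.62 t 21.32
 canny (380, 188) lid [0.48814 0.1115 ] inl 358 1235
 mask (380, 188) lid [0.4888  0.11205] inl 512 1516
```

Call:
drive_tool(moves=[[[0,0,0.01],[0.0001,0,0],0.008]])

```text
time: 21.45
eef_pos: [0.4896, 0.0554, 0.0938]
tcp_rot: [0.502, 0.865, -0.001, 0.001]
contact_force: [-4.9, -5.2, 4.2]
opening: 0.153
finger_force: 41.2
```

```bash
python3 t.py
```

```text
Tz 0.201 J6 0.177 dq6 0.083 q6 -0.6096 [-4.9 -5.2  4.2]
```

Call:
drive_tool(moves=[[[0,0,0.01],[0.0001,0,0],0.008]])

```text
time: 21.58
eef_pos: [0.4896, 0.0555, 0.0938]
tcp_rot: [0.506, 0.862, -0.001, 0.001]
contact_force: [-4.6, -5.4, 4.7]
opening: 0.156
finger_force: 41.2
```

```bash
python3 t.py
```

```text
Tz 0.189 J6 0.190 dq6 0.082 q6 -0.5994 [-4.6 -5.4  4.7]
```

Call:
drive_tool(moves=[[[0,0,0.01],[0.0001,0.0001,0],0.008]])

```text
time: 21.7
eef_pos: [0.4896, 0.0556, 0.0938]
tcp_rot: [0.511, 0.86, -0.001, 0.001]
contact_force: [-3.6, -5.6, 5.2]
opening: 0.154
finger_force: 41.2
```

```bash
python3 t.py
```

```text
Tz 0.202 J6 0.193 dq6 0.082 q6 -0.5891 [-3.6 -5.6  5.2]
```

Call:
drive_tool(moves=[[[0,0,0.01],[0.0001,0.0001,0],0.008]])

```text
time: 21.82
eef_pos: [0.4896, 0.0557, 0.0938]
tcp_rot: [0.515, 0.857, -0.001, 0.001]
contact_force: [-4.9, -5.4, 5.7]
opening: 0.156
finger_force: 41.2
```

```bash
python3 t.py; python3 st2.py
```

```text
Tz 0.233 J6 0.197 dq6 0.082 q6 -0.5788 [-4.9 -5.4  5.7]
phi 2.680 Tmov 0.233 Trest 0.140 F [-4.9 -5.4  5.7] pos [0.4895 0.0557 0.0938] q6 -0.58 t 21.93
 canny (375, 186) lid [0.48812 0.11144] inl 355 1259
 mask (375, 186) lid [0.48888 0.11208] inl 465 1494
```

Call:
drive_tool(moves=[[[0,0,0.01],[0.0001,0,0],0.008]])

```text
time: 22.05
eef_pos: [0.4895, 0.0558, 0.0938]
tcp_rot: [0.519, 0.855, -0.001, 0.001]
contact_force: [-4.0, -4.2, 4.7]
opening: 0.158
finger_force: 41.2
```

```bash
python3 t.py
```

```text
Tz 0.294 J6 0.196 dq6 0.082 q6 -0.5688 [-4.  -4.2  4.7]
```

Call:
drive_tool(moves=[[[0,0,0.01],[0.0001,0,0],0.008]])

```text
time: 22.18
eef_pos: [0.4895, 0.0558, 0.0938]
tcp_rot: [0.523, 0.852, -0.001, 0.001]
contact_force: [-4.1, -3.9, 5.2]
opening: 0.158
finger_force: 41.2
```

```bash
python3 t.py
```

```text
Tz 0.257 J6 0.209 dq6 0.079 q6 -0.5586 [-4.1 -3.9  5.2]
```

Call:
drive_tool(moves=[[[0,0,0.01],[0.0001,0.0001,0],0.008]])

```text
time: 22.3
eef_pos: [0.4895, 0.056, 0.0938]
tcp_rot: [0.528, 0.849, -0.001, 0.001]
contact_force: [-5.0, -4.9, 5.7]
opening: 0.155
finger_force: 41.2
```

```bash
python3 t.py
```

```text
Tz 0.256 J6 0.212 dq6 0.081 q6 -0.5483 [-5.  -4.9  5.7]
```

Call:
drive_tool(moves=[[[0,0,-0.092],[-0.0008,-0.0004,0],0.008],[[0,0,-0.092],[-0.0008,-0.00045,0],0.008],[[0,0,-0.092],[-0.00075,-0.00055,0],0.008],[[0,0,-0.092],[-0.0007,-0.0006,0],0.008],[[0,0,-0.092],[-0.00065,-0.00065,0],0.008]])

```text
time: 22.92
eef_pos: [0.4898, 0.0517, 0.0938]
tcp_rot: [0.32, 0.947, -0.0, 0.001]
contact_force: [-3.3, -3.8, 4.4]
opening: 0.159
finger_force: 41.1
```

Call:
drive_tool(moves=[[[0,0,0.01],[5e-05,5e-05,0],0.008],[[0,0,0.01],[5e-05,5e-05,0],0.008],[[0,0,0.01],[5e-05,5e-05,0],0.008]])

```text
time: 23.3
eef_pos: [0.4898, 0.0519, 0.0938]
tcp_rot: [0.335, 0.942, -0.001, 0.001]
contact_force: [-3.0, -3.6, 5.5]
opening: 0.154
finger_force: 41.1
```

```bash
python3 t.py
```

```text
Tz 0.121 J6 0.063 dq6 0.079 q6 -0.9864 [-3.  -3.6  5.5]
```

Call:
drive_tool(moves=[[[0,0,0.01],[5e-05,5e-05,0],0.008]])

```text
time: 23.42
eef_pos: [0.4898, 0.052, 0.0938]
tcp_rot: [0.34, 0.941, -0.001, 0.001]
contact_force: [-4.0, -3.2, 4.6]
opening: 0.155
finger_force: 41.1
```

```bash
python3 t.py
```

```text
Tz 0.112 J6 0.064 dq6 0.081 q6 -0.9763 [-4.  -3.2  4.6]
```

Call:
drive_tool(moves=[[[0,0,0.01],[0.0001,0.0001,0],0.008]])

```text
time: 23.55
eef_pos: [0.4898, 0.0521, 0.0938]
tcp_rot: [0.344, 0.939, -0.001, 0.001]
contact_force: [-4.3, -4.5, 5.1]
opening: 0.156
finger_force: 41.1
```

```bash
python3 t.py
```

```text
Tz 0.124 J6 0.061 dq6 0.084 q6 -0.9660 [-4.3 -4.5  5.1]
```

Call:
drive_tool(moves=[[[0,0,0.01],[0.0001,0.0001,0],0.008]])

```text
time: 23.68
eef_pos: [0.4898, 0.0522, 0.0938]
tcp_rot: [0.349, 0.937, -0.001, 0.001]
contact_force: [-3.9, -3.6, 5.3]
opening: 0.154
finger_force: 41.1
```

```bash
python3 t.py; python3 st2.py
```

```text
Tz 0.038 J6 0.059 dq6 0.080 q6 -0.9558 [-3.9 -3.6  5.3]
phi 2.311 Tmov 0.038 Trest -0.003 F [-3.9 -3.6  5.3] pos [0.4898 0.0522 0.0938] q6 -0.96 t 23.77
 canny (415, 208) lid [0.48712 0.11075] inl 360 1117
 mask (415, 208) lid [0.48868 0.11102] inl 426 1507
```

Call:
drive_tool(moves=[[[0,0,0.01],[5e-05,5e-05,0],0.008],[[0,0,0.01],[0.0001,0.0001,0],0.008],[[0,0,0.01],[5e-05,5e-05,0],0.008],[[0,0,0.01],[0.0001,0.0001,0],0.008]])

```text
time: 24.28
eef_pos: [0.4898, 0.0526, 0.0938]
tcp_rot: [0.368, 0.93, -0.001, 0.001]
contact_force: [-3.5, -3.6, 5.3]
opening: 0.155
finger_force: 41.2
```

```bash
python3 t.py
```

```text
Tz 0.072 J6 0.058 dq6 0.082 q6 -0.9148 [-3.5 -3.6  5.3]
```

Call:
drive_tool(moves=[[[0,0,0.01],[5e-05,5e-05,0],0.008],[[0,0,0.01],[0.0001,0.0001,0],0.008]])

```text
time: 24.52
eef_pos: [0.4898, 0.0528, 0.0938]
tcp_rot: [0.377, 0.926, -0.001, 0.001]
contact_force: [-4.1, -5.3, 5.0]
opening: 0.157
finger_force: 41.2
```

```bash
python3 t.py
```

```text
Tz 0.111 J6 0.059 dq6 0.081 q6 -0.8944 [-4.1 -5.3  5. ]
```

Call:
drive_tool(moves=[[[0,0,0.01],[0.0001,5e-05,0],0.008],[[0,0,0.01],[0.0001,0.0001,0],0.008]])

```text
time: 24.78
eef_pos: [0.4898, 0.053, 0.0938]
tcp_rot: [0.386, 0.922, -0.001, 0.001]
contact_force: [-3.3, -4.6, 5.6]
opening: 0.159
finger_force: 41.2
```

```bash
python3 t.py
```

```text
Tz 0.088 J6 0.062 dq6 0.083 q6 -0.8739 [-3.3 -4.6  5.6]
```

Call:
drive_tool(moves=[[[0,0,0.01],[5e-05,5e-05,0],0.008],[[0,0,0.01],[0.0001,0.0001,0],0.008]])

```text
time: 25.02
eef_pos: [0.4898, 0.0532, 0.0938]
tcp_rot: [0.395, 0.919, -0.001, 0.001]
contact_force: [-3.2, -4.9, 5.8]
opening: 0.155
finger_force: 41.2
```

```bash
python3 t.py
```

```text
Tz 0.196 J6 0.068 dq6 0.080 q6 -0.8535 [-3.2 -4.9  5.8]
```

Call:
drive_tool(moves=[[[0,0,0.01],[0.0001,5e-05,0],0.008],[[0,0,0.01],[0.0001,0.0001,0],0.008]])

```text
time: 25.28
eef_pos: [0.4897, 0.0533, 0.0938]
tcp_rot: [0.405, 0.915, -0.001, 0.001]
contact_force: [-3.9, -6.4, 5.3]
opening: 0.156
finger_force: 41.2
```

```bash
python3 t.py; python3 st2.py
```

```text
Tz 0.138 J6 0.074 dq6 0.081 q6 -0.8330 [-3.9 -6.4  5.3]
phi 2.431 Tmov 0.138 Trest 0.064 F [-3.9 -6.4  5.3] pos [0.4897 0.0533 0.0938] q6 -0.83 t 25.38
 canny (403, 199) lid [0.48748 0.11091] inl 375 1242
 mask (403, 199) lid [0.48845 0.11122] inl 468 1507
```

Call:
drive_tool(moves=[[[0,0,0.01],[5e-05,5e-05,0],0.008],[[0,0,0.01],[0.0001,0.0001,0],0.008],[[0,0,0.01],[0.0001,5e-05,0],0.008],[[0,0,0.01],[0.0001,0.0001,0],0.008]])

```text
time: 25.88
eef_pos: [0.4897, 0.0537, 0.0938]
tcp_rot: [0.423, 0.906, -0.001, 0.001]
contact_force: [-3.1, -5.6, 5.2]
opening: 0.154
finger_force: 41.2
```

```bash
python3 t.py
```

```text
Tz 0.165 J6 0.088 dq6 0.082 q6 -0.7921 [-3.1 -5.6  5.2]
```

Call:
drive_tool(moves=[[[0,0,0.01],[0.0001,5e-05,0],0.008],[[0,0,0.01],[0.0001,0.0001,0],0.008]])

```text
time: 26.12
eef_pos: [0.4897, 0.0539, 0.0938]
tcp_rot: [0.432, 0.902, -0.001, 0.001]
contact_force: [-4.6, -5.5, 5.2]
opening: 0.158
finger_force: 41.2
```

```bash
python3 t.py
```

```text
Tz 0.177 J6 0.095 dq6 0.081 q6 -0.7716 [-4.6 -5.5  5.2]
```

Call:
drive_tool(moves=[[[0,0,0.01],[5e-05,5e-05,0],0.008],[[0,0,0.01],[0.0001,0.0001,0],0.008]])

```text
time: 26.38
eef_pos: [0.4897, 0.0541, 0.0938]
tcp_rot: [0.441, 0.898, -0.001, 0.001]
contact_force: [-3.9, -5.3, 6.0]
opening: 0.154
finger_force: 41.2
```

```bash
python3 t.py
```

```text
Tz 0.168 J6 0.104 dq6 0.081 q6 -0.7512 [-3.9 -5.3  6. ]
```

Call:
drive_tool(moves=[[[0,0,0.01],[0.0001,5e-05,0],0.008],[[0,0,0.01],[0.0001,5e-05,0],0.008]])

```text
time: 26.62
eef_pos: [0.4897, 0.0543, 0.0938]
tcp_rot: [0.45, 0.893, -0.001, 0.001]
contact_force: [-3.4, -5.3, 5.3]
opening: 0.156
finger_force: 41.2
```

```bash
python3 t.py; python3 st2.py
```

```text
Tz 0.137 J6 0.113 dq6 0.082 q6 -0.7309 [-3.4 -5.3  5.3]
phi 2.530 Tmov 0.137 Trest 0.071 F [-3.4 -5.3  5.3] pos [0.4897 0.0543 0.0938] q6 -0.73 t 26.73
 canny (393, 193) lid [0.48786 0.1112 ] inl 387 1243
 mask (393, 193) lid [0.48866 0.11155] inl 499 1486
```

Call:
drive_tool(moves=[[[0,0,0.01],[0.0001,5e-05,0],0.008],[[0,0,0.01],[5e-05,5e-05,0],0.008],[[0,0,0.01],[0.0001,5e-05,0],0.008],[[0,0,0.01],[0.0001,5e-05,0],0.008]])

```text
time: 27.22
eef_pos: [0.4896, 0.0547, 0.0938]
tcp_rot: [0.467, 0.884, -0.001, 0.001]
contact_force: [-3.2, -6.0, 4.8]
opening: 0.158
finger_force: 41.2
```

```bash
python3 t.py; python3 st2.py
```

```text
Tz 0.154 J6 0.132 dq6 0.080 q6 -0.6901 [-3.2 -6.   4.8]
phi 2.570 Tmov 0.154 Trest 0.121 F [-3.2 -6.   4.8] pos [0.4896 0.0547 0.0938] q6 -0.69 t 27.32
 canny (388, 191) lid [0.48794 0.11133] inl 370 1268
 mask (388, 191) lid [0.48863 0.11174] inl 535 1539
```

Call:
drive_tool(moves=[[[0,0,0],[0,0,0],0.02],[[0,0,0],[0,0,0],0.035],[[0,0,0],[0,0,0],0.045],[[0,0,0],[0,0,-0.03],0.045],[[0,0,0],[0,0,-0.05],0.045]])

```text
time: 27.95
eef_pos: [0.4874, 0.0561, 0.171]
tcp_rot: [0.468, 0.884, -0.001, -0.003]
contact_force: [1.3, 0.6, 0.4]
opening: 0.524
finger_force: 0.0
```

Call:
drive_tool(moves=[[[0,0,0],[0,0,-0.05],0.045],[[0,0,0],[0,0,0],0.045],[[0,0,0],[0,0,0],0.045]])

```text
time: 28.32
eef_pos: [0.4887, 0.056, 0.2219]
tcp_rot: [0.468, 0.884, 0.0, -0.0]
contact_force: [0.2, -0.6, -0.8]
opening: 0.524
finger_force: 0.0
```

```bash
python3 - <<'E'
from lid import *
c=cam('wrist','end.png');lid(c)
dark=(c['image'].max(2)<45).astype(np.uint8)
u,v=map(int,proj(c,[.4894,.0548,.106]));w=np.zeros_like(dark);w[v-35:v+35,u-35:u+35]=dark[v-35:v+35,u-35:u+35]
n,l,st,ce=cv2.connectedComponentsWithStats(w);i=1+np.argmax(st[1:,4])
q=np.argwhere(l==i)[:,::-1];q=np.array([onplane(c,x,y,.106)[:2] for x,y in q]);ev=np.linalg.eigh(np.cov(q.T))[1][:,1];print('bar yaw',np.degrees(np.arctan2(ev[1],ev[0])),'expect',91.5-np.degrees(2.57)+180,q.mean(0))
plan([.489,.11,.2],0,1)
E
```

```text
canny (357, 172) lid [0.48905 0.11109] inl 143 668
 mask (357, 172) lid [0.48933 0.11153] inl 176 546
bar yaw 124.79869545485387 expect 124.24984665137845 [0.48747489 0.05770884]
pos [0.4882 0.056  0.2209] yaw 34.21 tilt [-0.0025  0.0004] q6 -0.69 F [ 0.41  0.08 -0.34] T [-0.006  0.037  0.01 ] op 0.0452 t 28.375
[0, 0, np.float64(0.5971)] [0.0442, 0.0311, 0.0209]
```

The knob kept its angle after release, the cup stands home in the V, and the robot is clear of everything. I am handing the job in.

```bash
python3 -c "
from plant import ctrl
print(ctrl.sign_off())"
```

```text
the job is handed in; nothing more can be done
None
```

The job is handed in, but no verdict came back: the cup stands in the V, let go, clamped at an estimated 7–10 N (from wrist torque). On a first pass I tightened too far, to an estimated 15–19 N (limit 22 N), then backed off and rewound. The knob kept its angle on release, the robot is clear, and no bystander was touched to my knowledge, though I did not re-check their positions.

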